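# Unload a weighted solder carrier

### The job

The two boards on the dark solder carrier are finished, so take the stack apart from the top: first put the brass weight upright in the round wooden dish, then lift the aluminium hold-down cover straight off its pins and set it flat on the grey cover stand with the stand's two pins in its forked ends. Then seat the blue board flat in the test nest with blue guides and the red board in the nest with red guides, each with its white connector toward that nest's black contact block. Lower everything gently, drop nothing, and leave it all released.

Things in the scene. Friction and masses are not known exactly. Their poses are not given: they have to be found in the camera images.
- weight: Turned brass hold-down weight, 0.35 to 0.65 kg, 40 mm across, 58 mm tall; its lower part is an upright cylinder (take it there, 8 to 25 mm above its foot), with a narrower neck and knob above. It starts standing on the cover's boss. Origin: centre of its underside, z up.
- cover: Aluminium cover, 0.24 kg: flat frame 88 (x) x 200 (y) x 6 mm with two windows; dark boss 46 x 46 mm in its middle, rising to 30 mm above the underside: take it there. Each y end has an open fork slot for a guide pin, 20 mm wide in x, y = 76 to 100 mm. It starts lying on the boards in the carrier, forks round its pins, heat sinks up through the windows. Origin: underside centre, z up.
- board_blue: Blue board 64 (x) x 46 (y) mm, 0.09 kg, 6 mm high with its feet. Silver finned heat sink 20 (x) x 24 (y) mm, top 36 mm above the underside: take it there, across x. Origin: underside, below the heat sink's middle; board from x = -40 to +24 mm; white connector, 13 mm high, at x = -35 to -27. It starts in either carrier pocket, at x = 8, y = 46 or -46 mm in the carrier's frame, underside at 8 mm.
- board_red: Red board with a black finned heat sink; otherwise the same as the blue board in shape, size, mass, origin and axes. It starts in the carrier's other pocket.
- carrier: Fixed dark carrier plate 112 (x) x 216 (y) mm with two pockets side by side along y, floor 8 mm, rims 13 mm above the bench; two brass guide pins 10 mm thick, tapered tips at 32 mm, at x = 0, y = +-86 mm. At the start the cover's underside is at 14 mm, the weight's foot at 44 mm; the boards' axes are the carrier's. Origin: underside centre, z up.
- cover_stand: Fixed light grey plate 100 (x) x 212 (y) mm with two black rubber strips, tops 14 mm above the bench, on which the cover lies, and two steel guide pins 10 mm thick, tapered tips at 32 mm, at x = 0, y = +-86 mm. The cover in place has the stand's x, y and axes (either way round). Origin: underside centre, z up.
- nest_blue: Fixed light grey plate 104 (x) x 80 (y) mm with six sloping blue guides, 20 mm high, round a seat 8 mm above the bench; they lead a board in from 8 mm off and leave it 4 mm play. Black contact block 19 mm high at x = -58 mm. A seated board has the nest's x, y and axes (connector toward -x). Origin: on the bench under the seated board's origin, z up.
- nest_red: Fixed test nest with red guides; otherwise the same as the blue one.
- weight_dish: Fixed round wooden dish, 72 mm across, 64 mm inside, green felt floor 8 mm and rim 14 mm above the bench. Origin: centre of its underside, z up.
Mind the look-alikes: they are no part of the job. Of the things that look like the weight, the larger one is meant.

How it is judged:
By the outcome, as a careful person would: the job done as asked, in the order asked, and still so for the second after the job is handed in, with the robot touching nothing.
It also fails if it takes over 90 s, if anything falls off the work surface, if the arm or the gripper's body presses on something with over 40 N, if the wrist force passes 120 N, or if a joint passes its speed limit or range.

### The arm

A 6-joint arm with a two-finger parallel gripper is mounted at the origin on a cart in front of the work surface, level with it; the furniture and walls round the work are solid. World frame = base frame: x ahead of the robot, y to its left, z up, the work surface at z = 0. Lengths are in m, angles in degrees, forces in N, time in s.
With the tool pointing down it reaches from about 0.25 to 0.725 m from the base axis. Payload 9.7 kg.
Tool frame: the origin (TCP) lies on the centre line of the jaws, within the pads' length; the fingertips stand 17 mm ahead of it and the grasp point (between the pads) lies 2 mm behind it (bot.nose_length is the distance from the TCP to the fingertips, in m); x points along the fingers, y is the direction in which the jaws open and shut, and the axes are right-handed (so a half turn about x gives the same grasp; the last joint's range is limited). The gripper opens to 85 mm and grips with 20 to 120 N. Pads are 22 mm wide; open, the fingers measure 114 mm over their backs; the gripper's body (76 mm by 85 mm) begins 54 mm behind the grasp point. The pads swing forward as they close: fully open they stand 13 mm farther back than shut.
Start: joints at [64.744, 4.979, 10.078, 95.1, 0, 90], TCP at [0.235, 0.497, 0.248] pointing down, gripper open.
Joint ranges: [-179.16, 179.16], [-48.56, 103.87], [-65.8, 70.77], [-126.05, 130.52], [-82.76, 87.17], [-180, 180]. Speed limits (degrees/s): [127.2, 127.2, 147.25, 180, 180, 180].

### API

Orientations are given as [roll, pitch, yaw] about the fixed x, y, z axes, in that order (R = Rz(yaw) Ry(pitch) Rx(roll)).
In Python, from workcell import bot, viewer, ticket gives the robot as it stands.
- The arm moves only by the tool jog_arm, never from a script. Its argument "deltas" is a list of rows, each an object of numbers: "fingers": the opening, from 0 (shut) to 1 (fully open); "x", "y", "z": the shift along the world's x, y, z in mm; "twist": the turn about the world's z in degrees. A call has 1 to 10 rows; each row is the pose to reach, as a shift and turn from the pose measured when the call began; what a row does not reach only later rows make up. A row lasts 1/10 s, in which the tool goes at most 50 mm and 8.59 degrees, less where a joint would pass 70% of its speed; a pose out of reach is approached as far as the arm can. A call with a gripper value outside its range is refused whole. The fingers move at their own pace and stop on an object; "grip_force" is the grip in N (left out, the last holds). Time passes only in rows, so rows that repeat a pose let the fingers close. It gives the time, the measured TCP pose, the force and the opening at its end, in the units of the state.
- bot.get_obs(): the state, without advancing time (a new reading comes with each control period).
- viewer.camera(name): name is "side" or "top" or "wrist"; returns a dict with "image" (384x512x3 uint8, red, green, blue), "fovy" (degrees; the focal length in pixels is half the picture's height over the tangent of half this angle, whatever the lens; pixels are square), "cx", "cy" (the principal point, pixels), "D" ([k1, k2, p1, p2, k3] as OpenCV has them; the pictures are not rectified), "world_to_cam" (4x4, takes a point from world to camera coordinates); the wrist camera has in their place "tool_from_camera" (4x4, takes a point from camera to tool coordinates, whose origin is the TCP and whose axes are the tool frame's). Camera axes: x right, y down, z forward; pixel columns grow to the right and rows downward; lengths in m; the calibration is good to about 2 mm. A picture is of the moment at which its call begins: read the wrist's pose just before it. There is no depth.
- ticket.job_done(): hands the job in, once; it reports no verdict.
The state is a dict: "time": time; "q": joint angles; "qd": joint speeds; "joint_efforts": joint torques, N m; "ee_pos": TCP position; "tcp_rot": TCP orientation; "wrist_force": force on the tool from outside, world axes, zero at the start; "torque": the same for the moment, N m; "opening": finger opening in m.
Only numpy, scipy, OpenCV 4.12 (cv2) and the standard library are available. Lean on these libraries where they do the work, as an engineer would, in place of code of your own. Each camera call takes 0.05 s, during which the arm holds its last target.

## Working session

There is one attempt and no reset: what is moved stays moved. The work goes in short steps, Python scripts to look and compute and a tool call to move; the robot and the scene stay as the last step left them, time stands still between calls to the robot, and variables do not carry over. Pictures are saved under pics/ and viewed, and the job is handed in when it is done.

Besides the shell and the picture viewer there is one more tool, called after "Request:" by a JSON object that holds its "op" and its "data". jog_arm: Moves the arm, as the interface text tells. Its arguments: {"type":"object","properties":{"deltas":{"type":"array"},"grip_force":{"type":"number"}},"required":["deltas"]}

```bash
ls; mkdir -p pics
cat > h.py <<'E'
import numpy as np, cv2
from workcell import bot, viewer, ticket
from scipy.spatial.transform import Rotation as R
def T_tool():
    o=bot.get_obs(); T=np.eye(4); T[:3,:3]=R.from_euler('xyz',o['tcp_rot'],degrees=True).as_matrix(); T[:3,3]=o['ee_pos']; return T
def cam(name):
    T=T_tool(); c=viewer.camera(name)
    h=c['image'].shape[0]; f=h/2/np.tan(np.radians(c['fovy'])/2)
    c['K']=np.array([[f,0,c['cx']],[0,f,c['cy']],[0,0,1]])
    c['D']=np.array(c['D'],float)
    c['wc']=np.linalg.inv(T@np.array(c['tool_from_camera'])) if name=='wrist' else np.array(c['world_to_cam'])
    return c
def save(c,fn,box=None,s=1):
    im=c['image']
    if box: im=im[box[1]:box[3],box[0]:box[2]]
    cv2.imwrite('pics/'+fn,cv2.cvtColor(cv2.resize(im,None,fx=s,fy=s,interpolation=cv2.INTER_CUBIC),cv2.COLOR_RGB2BGR))
def plane(c,uv,z):
    uv=np.array(uv,float).reshape(-1,1,2)
    n=cv2.undistortPoints(uv,c['K'],c['D']).reshape(-1,2)
    d=np.c_[n,np.ones(len(n))]@c['wc'][:3,:3]
    o=np.linalg.inv(c['wc'])[:3,3]
    return o+d*((z-o[2])/d[:,2])[:,None]
def proj(c,P):
    P=np.array(P,float).reshape(-1,3)
    rv=cv2.Rodrigues(c['wc'][:3,:3])[0]
    return cv2.projectPoints(P,rv,c['wc'][:3,3],c['K'],c['D'])[0].reshape(-1,2)
E
python3 - <<'E'
from h import *
import pickle
print(bot.get_obs())
d={}
for n in ['top','side','wrist']:
    c=cam(n); d[n]=c; save(c,n+'0.png',s=1.5); print(n,c['fovy'],c['D'],np.linalg.inv(c['wc']).round(3))
pickle.dump(d,open('c0.pkl','wb'))
E
```

```text
pics
{'time': 0.0, 'q': array([6.47439479e+01, 5.01187355e+00, 1.00354450e+01, 9.50977561e+01,
       5.88427653e-04, 9.00007325e+01]), 'qd': array([-0.06693335,  0.02301017,  0.00481541, -0.04453945, -0.11103932,
        0.02275617]), 'joint_efforts': array([-2.50961712e-03, -5.20386457e+01,  4.64811730e+01,  1.58978859e-02,
       -3.64641471e-05, -3.90154938e-06]), 'ee_pos': array([0.23458311, 0.49725766, 0.24758449]), 'tcp_rot': array([ -90.45372443,   89.92581308, -115.71050941]), 'wrist_force': array([0.21074545, 0.18852601, 0.24979867]), 'torque': array([-0.0306718 ,  0.0136171 ,  0.00554788]), 'opening': 0.08551616162103194}
top 45.33973602028327 [0.00995472 0.         0.         0.         0.        ] [[ 0.016 -0.99   0.138  0.364]
 [-1.    -0.015  0.006 -0.033]
 [-0.004 -0.138 -0.99   1.101]
 [ 0.     0.     0.     1.   ]]
side 42.434072785114935 [0.00579982 0.         0.         0.         0.        ] [[-1.    -0.01   0.011  0.517]
 [-0.014  0.552 -0.834  0.813]
 [ 0.002 -0.834 -0.552  0.598]
 [ 0.     0.     0.     1.   ]]
wrist 61.8899499915057 [0.02973569 0.         0.         0.         0.        ] [[ 0.425  0.864  0.271  0.165]
 [ 0.905 -0.405 -0.129  0.531]
 [-0.002  0.3   -0.954  0.374]
 [ 0.     0.     0.     1.   ]]
```

View pics/top0.png

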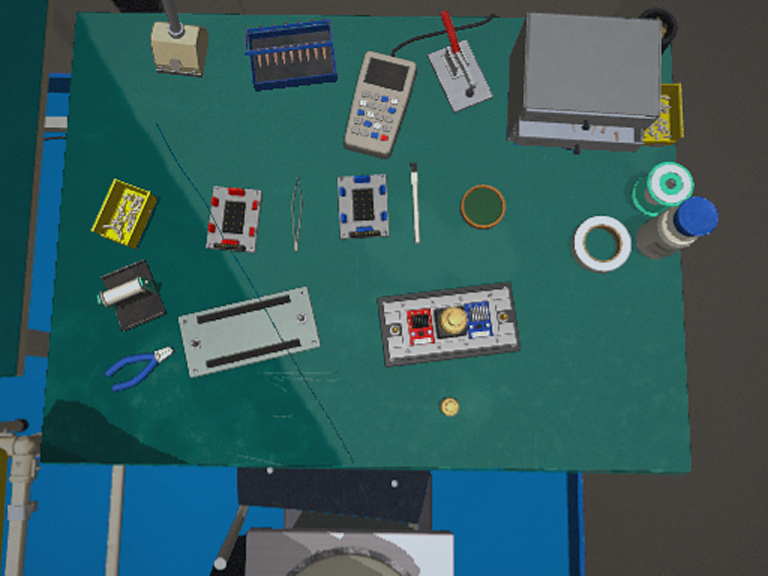

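View pics/side0.png

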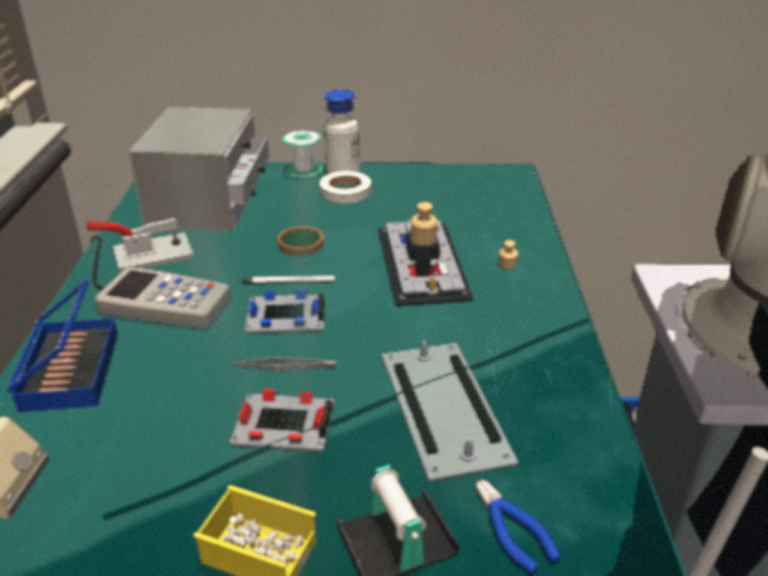

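View pics/wrist0.png

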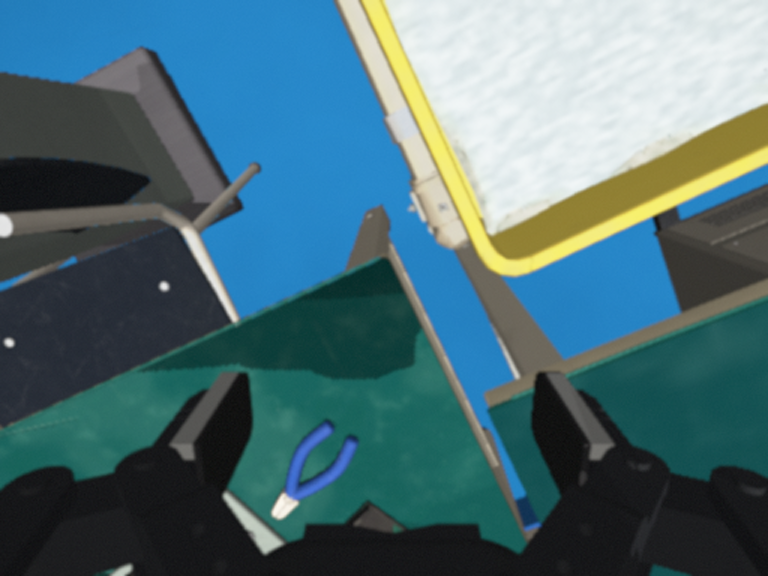

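Run:
```python
from h import *
import pickle
d=pickle.load(open('c0.pkl','rb'));c=d['top']
save(c,'z1.png',(245,180,355,285),7)
save(c,'z2.png',(110,110,345,170),3.4)
save(c,'z3.png',(110,180,220,260),7)
save(d['side'],'z4.png',(240,125,360,210),6.5)
for n,uv,z in [('weight',(302,212),.1),('small',(300,271),.03),('dish',(322,137),.014),('nestB',(242,137),.01),('nestR',(156,145),.01),('stand',(165,221),.01),('carrier',(299,217),.02)]: print(n,plane(c,[uv],z).round(3))
```

```text
weight [[ 0.471 -0.149  0.1  ]]
small [[ 0.343 -0.152  0.03 ]]
dish [[ 0.665 -0.207  0.014]]
nestB [[ 0.663 -0.013  0.01 ]]
nestR [[0.64  0.196 0.01 ]]
stand [[0.455 0.167 0.01 ]]
carrier [[ 0.468 -0.151  0.02 ]]
```

View pics/z1.png

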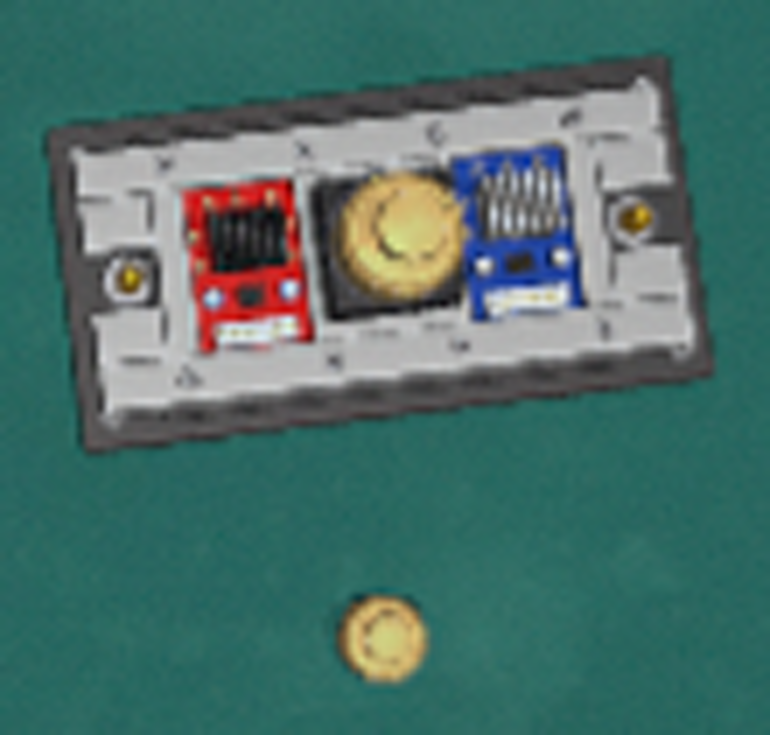

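View pics/z2.png

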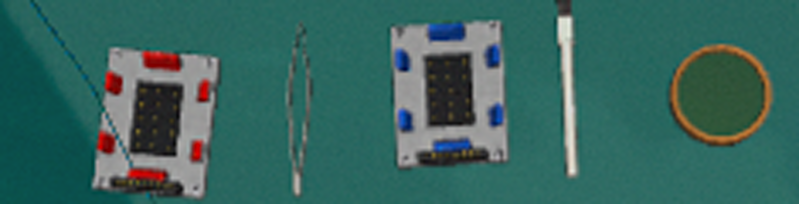

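View pics/z3.png

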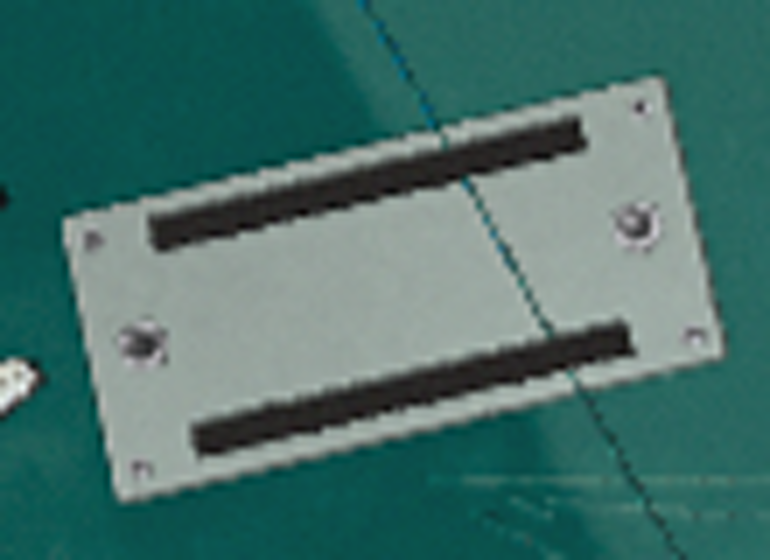

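View pics/z4.png

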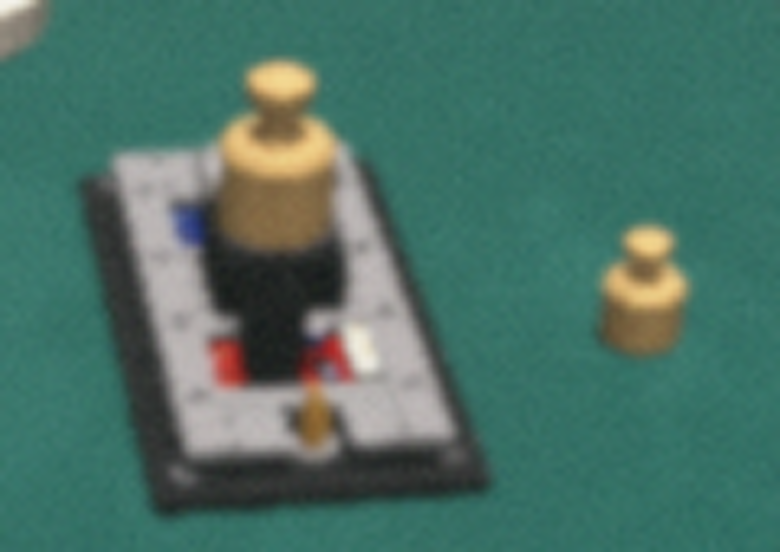

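Run:
```python
from h import *
import pickle
d=pickle.load(open('c0.pkl','rb'));c=d['top'];s=d['side']
def orig(p,o,k): return (np.array(p,float)+.5)/k-.5+np.array(o)
# line check
L=np.array([[157,125],[235,255],[352,460]])/1.5
for z in (0,.1,.3):
    print('line side px*1.5 z',z,(proj(s,plane(c,L,z))*1.5).round(0).tolist())
def pose(a,b): # a at +y
    m=(a+b)/2; dd=a-b; return m.round(4),np.degrees(np.arctan2(-dd[0],dd[1])).round(2),np.linalg.norm(dd[:2]).round(4)
p=plane(c,orig([[130,276],[635,216]],(245,180),7),.031);print('carrier pins',pose(*p))
p=plane(c,orig([[142,340],[638,220]],(110,180),7),.031);print('stand pins',pose(*p))
q=plane(c,orig([[50,130],[665,60],[712,372],[88,450]],(245,180),7),.013);print('carrier corners',q.mean(0),pose((q[0]+q[3])/2,(q[1]+q[2])/2))
q=plane(c,orig([[62,216],[660,76],[724,354],[120,502]],(110,180),7),.008);print('stand corners',q.mean(0),pose((q[0]+q[3])/2,(q[1]+q[2])/2))
hsv=cv2.cvtColor(c['image'],cv2.COLOR_RGB2HSV)
# nests by low saturation mask
for n,b in [('B',(220,112,265,165)),('R',(133,118,180,172)),('S',(115,185,218,255))]:
    sub=hsv[b[1]:b[3],b[0]:b[2]]
    m=((sub[...,1]<70)&(sub[...,2]>90)).astype(np.uint8)
    n_,lab,st,_=cv2.connectedComponentsWithStats(m,connectivity=8); k=1+st[1:,4].argmax()
    cn=cv2.findContours((lab==k).astype(np.uint8),cv2.RETR_EXTERNAL,cv2.CHAIN_APPROX_NONE)[0][0]
    r=cv2.minAreaRect(cn); bx=cv2.boxPoints(r)+np.array(b[:2])
    P=plane(c,bx,.008); e=[np.linalg.norm(P[i]-P[(i+1)%4]) for i in range(4)]
    print(n,P.mean(0).round(4),'edges',np.round(e,4),'ang',[round(float(np.degrees(np.arctan2(*(P[(i+1)%4]-P[i])[[1,0]]))),1) for i in range(2)])
# dish
sub=hsv[120:155,300:345]; m=((sub[...,0]<22)&(sub[...,1]>90)).astype(np.uint8)
cn=max(cv2.findContours(m,cv2.RETR_EXTERNAL,cv2.CHAIN_APPROX_NONE)[0],key=cv2.contourArea)
(u,v),(a,b_),_=cv2.fitEllipse(cn);print('dish',u+300,v+120,a,b_,plane(c,[(u+300,v+120)],.014))
```

```text
line side px*1.5 z 0 [[105.0, 519.0], [336.0, 421.0], [583.0, 322.0]]
line side px*1.5 z 0.1 [[136.0, 421.0], [352.0, 341.0], [587.0, 258.0]]
line side px*1.5 z 0.3 [[206.0, 201.0], [389.0, 155.0], [596.0, 106.0]]
carrier pins (array([ 0.4724, -0.1501,  0.031 ]), np.float64(7.67), np.float64(0.17))
stand pins (array([0.4563, 0.1623, 0.031 ]), np.float64(14.58), np.float64(0.1693))
carrier corners [ 0.47216372 -0.15082163  0.013     ] (array([ 0.4722, -0.1508,  0.013 ]), np.float64(7.71), np.float64(0.2119))
stand corners [0.4561812  0.16589236 0.008     ] (array([0.4562, 0.1659, 0.008 ]), np.float64(14.45), np.float64(0.2094))
B [ 0.6635 -0.0125  0.008 ] edges [0.0812 0.1041 0.0802 0.104 ] ang [-86.2, -176.5]
R [0.639  0.1981 0.008 ] edges [0.1053 0.0818 0.1052 0.0808] ang [-3.0, -95.2]
S [0.4552 0.1661 0.008 ] edges [0.215  0.1012 0.2124 0.1006] ang [-75.5, -165.1]
dish 321.55862617492676 137.46907806396484 28.697147369384766 28.95414924621582 [[ 0.66336844 -0.20617469  0.014     ]]
```

Request:
{"op": "jog_arm", "data": {"deltas": [{"x": 10, "y": -15, "z": 10, "twist": -3}, {"x": 35, "y": -50, "z": 25, "twist": -9}, {"x": 62, "y": -92, "z": 40, "twist": -16}, {"x": 90, "y": -135, "z": 50, "twist": -24}, {"x": 120, "y": -180, "z": 50, "twist": -32}, {"x": 150, "y": -225, "z": 50, "twist": -40}, {"x": 180, "y": -270, "z": 50, "twist": -47}, {"x": 210, "y": -315, "z": 50, "twist": -52}, {"x": 235, "y": -355, "z": 50, "twist": -54}, {"x": 255, "y": -385, "z": 50, "twist": -54}]}}

```text
validation failed for argument at $.de...
```

Request:
{"op": "jog_arm", "data": {"deltas": [{"x": 0, "y": 0, "z": 0}, {"x": 0, "y": 0, "z": 0}]}}

```text
validation failed for argument at $.de...
```

Run:
```python
from h import *
import pickle
c=cam('wrist');save(c,'w1.png',s=1.5);pickle.dump(c,open('w1.pkl','wb'))
o=bot.get_obs();print(o['q'],o['ee_pos'],o['qd'].round(2))
```

```text
[6.47421304e+01 4.99980150e+00 1.00509784e+01 9.50989330e+01
 7.28681396e-04 8.99974204e+01] [0.23462505 0.49730723 0.24783948] [ 0.05 -0.03  0.16  0.06 -0.08  0.14]
```

View pics/w1.png

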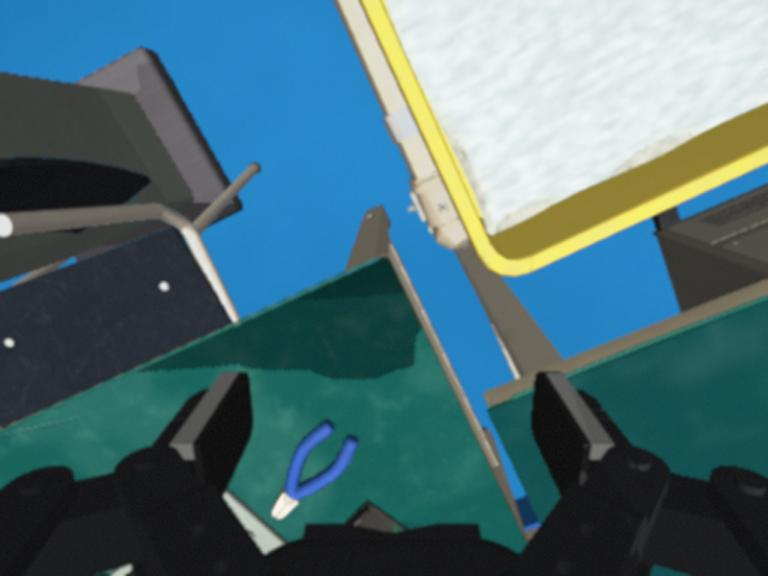

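Request:
{"op": "jog_arm", "data": {"deltas": [{"fingers": 1, "x": 10, "y": -15, "z": 10, "twist": -3}, {"fingers": 1, "x": 35, "y": -50, "z": 25, "twist": -9}, {"fingers": 1, "x": 62, "y": -92, "z": 40, "twist": -16}, {"fingers": 1, "x": 90, "y": -130, "z": 50, "twist": -24}, {"fingers": 1, "x": 115, "y": -170, "z": 50, "twist": -32}, {"fingers": 1, "x": 142, "y": -212, "z": 50, "twist": -40}, {"fingers": 1, "x": 169, "y": -254, "z": 50, "twist": -47}, {"fingers": 1, "x": 196, "y": -296, "z": 50, "twist": -52}, {"fingers": 1, "x": 223, "y": -338, "z": 50, "twist": -54}, {"fingers": 1, "x": 245, "y": -375, "z": 50, "twist": -54}]}}

```text
time: 1.2
ee_pos: [0.4803, 0.1193, 0.2985]
tcp_rot: [-19.0, 90.0, -98.5]
wrist_force: [1.4, 0.8, -0.1]
opening: 0.0855
```

Run:
```python
from h import *
import pickle
o=bot.get_obs();print(o['q'],o['ee_pos'],o['qd'].round(2),o['tcp_rot'])
c=cam('wrist');save(c,'w1.png',s=1.5);pickle.dump(c,open('w1.pkl','wb'))
o=bot.get_obs();print(o['q'],o['ee_pos'],o['qd'].round(2))
```

```text
[ 1.39545319e+01 -1.14952974e+00  9.43134975e+00  1.00585301e+02
 -1.07144108e-02  9.34474542e+01] [0.48029672 0.11929502 0.29846542] [-4.801e+01  1.453e+01  1.404e+01 -4.600e-01  2.000e-02 -4.951e+01] [-18.97769934  89.98840907 -98.47062124]
[ 13.52043925  -1.00213438   9.5108832  100.52809796  -0.13884852
  93.10990991] [0.4824531  0.11534081 0.29789024] [ 5.41 -0.74 -1.28  0.03  0.9   8.28]
```

View pics/w1.png

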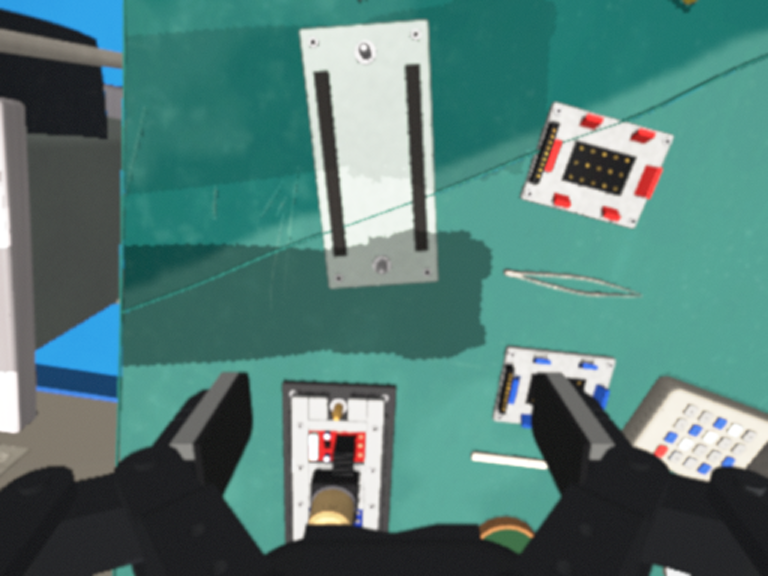

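```bash
cat > m1.py <<'E'
from h import *
import pickle
c=pickle.load(open('w1.pkl','rb'));print(T_tool()[:3,3])
def pp(uv,z): return plane(c,np.array(uv)/1.5,z)
def rep(n,q):
    y=(q[0]+q[1]-q[2]-q[3]); print(n,q.mean(0).round(4),'yaw',np.degrees(np.arctan2(-y[0],y[1])).round(2),'len',np.linalg.norm(q[0]-q[3]).round(4),np.linalg.norm(q[0]-q[1]).round(4))
# order: +y side: (-x,+x), then -y side (+x,-x)
rep('stand',pp([[300,29],[428,20],[438,281],[330,289]],.008))
rep('red',pp([[556,101],[673,137],[636,227],[521,195]],.008))
p=pp([[365,49],[381,265]],.028);print('pins',p.mean(0),p)
# red guide ends & seat
E
python3 m1.py
python3 - <<'E'
from h import *
import pickle
c=pickle.load(open('w1.pkl','rb'))
save(c,'w1r.png',(335,60,460,160),6)
save(c,'w1s.png',(190,5,305,200),3)
E
```

```text
[0.4824531  0.11534081 0.29789024]
stand [0.4572 0.1666 0.008 ] yaw 14.5 len 0.2119 0.099
red [0.6401 0.1996 0.008 ] yaw -4.35 len 0.0778 0.1021
pins [0.45652266 0.16877199 0.028     ] [[0.43590744 0.24968681 0.028     ]
 [0.47713788 0.08785716 0.028     ]]
```

View pics/w1r.png

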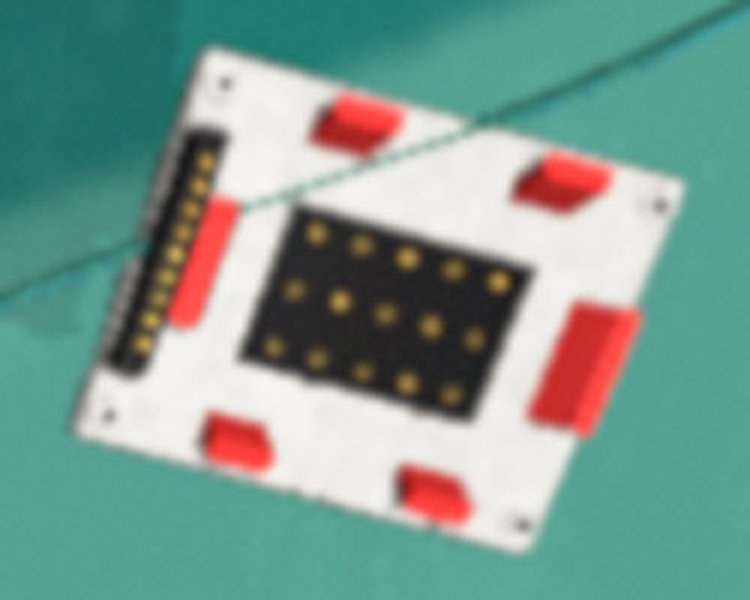

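View pics/w1s.png

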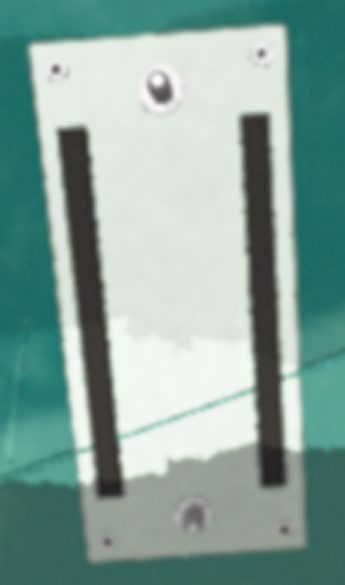

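```bash
cat >> m1.py <<'E'
print('---')
def orig(p,o,k): return (np.array(p,float)+.5)/k-.5+np.array(o)
def nest(pts,z,cen,yaw):
    P=plane(c,orig(pts,(335,60),6),z)[:,:2]-cen; a=np.radians(yaw); return (P@np.array([[np.cos(a),-np.sin(a)],[np.sin(a),np.cos(a)]])*1000).round(1).tolist()
q=plane(c,orig([[205,48],[685,182],[528,552],[75,432]],(335,60),6),.008);rep('red',q)
cen=q.mean(0)[:2]; yaw=-4.4
for z in (.008,.02): 
    print(z,'+x guide',nest([[554,356],[578,360],[612,368]],z,cen,yaw),'-x guide',nest([[208,262],[180,255]],z,cen,yaw))
    print('side guides +y: ',nest([[355,152],[345,137],[360,97],[560,207],[575,160]],z,cen,yaw),'-y',nest([[237,415],[437,468],[235,470]],z,cen,yaw))
    print('pad',nest([[388,313],[297,208],[535,268],[472,420],[242,360]],z,cen,yaw),'block top',nest([[165,252],[185,140],[125,372]],.019,cen,yaw))
E
python3 m1.py
python3 - <<'E'
from h import *
import pickle
d=pickle.load(open('c0.pkl','rb'))
save(d['top'],'tr.png',(133,115,180,172),10)
save(d['side'],'sr.png',(150,255,225,305),10)
E
```

```text
[0.4824531  0.11534081 0.29789024]
stand [0.4572 0.1666 0.008 ] yaw 14.5 len 0.2119 0.099
red [0.6401 0.1996 0.008 ] yaw -4.35 len 0.0778 0.1021
pins [0.45652266 0.16877199 0.028     ] [[0.43590744 0.24968681 0.028     ]
 [0.47713788 0.08785716 0.028     ]]
---
red [0.6391 0.1992 0.008 ] yaw -3.8 len 0.079 0.1036
0.008 +x guide [[40.3, 0.8], [45.5, 1.3], [53.0, 1.6]] -x guide [[-36.6, 0.5], [-42.7, 0.3]]
side guides +y:  [[-15.5, 28.3], [-18.6, 30.5], [-18.6, 38.4], [29.0, 28.8], [28.1, 38.0]] -y [[-19.3, -27.5], [26.1, -27.2], [-15.4, -38.6]]
pad [[3.4, 0.3], [-22.8, 15.2], [29.1, 16.4], [29.2, -15.9], [-22.4, -16.5]] block top [[-49.2, -0.4], [-53.0, 20.8], [-48.7, -24.9]]
0.02 +x guide [[34.2, 0.3], [39.2, 0.8], [46.5, 1.0]] -x guide [[-40.5, -0.0], [-46.4, -0.2]]
side guides +y:  [[-20.0, 27.0], [-23.0, 29.2], [-23.0, 36.8], [23.3, 27.5], [22.4, 36.5]] -y [[-23.7, -27.2], [20.4, -26.9], [-19.9, -38.0]]
pad [[-1.6, -0.2], [-27.1, 14.2], [23.3, 15.4], [23.4, -15.9], [-26.7, -16.5]] block top [[-49.2, -0.4], [-53.0, 20.8], [-48.7, -24.9]]
```

View pics/tr.png

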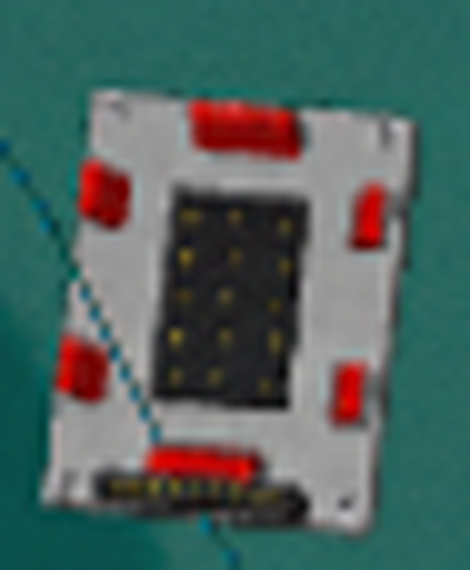

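View pics/sr.png

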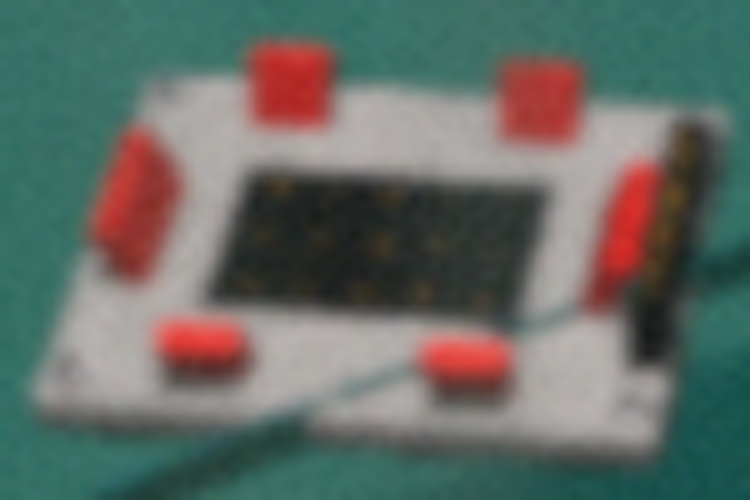

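Request:
{"op": "jog_arm", "data": {"deltas": [{"fingers": 1, "x": -1, "y": -20, "z": -5, "twist": -1}, {"fingers": 1, "x": -3, "y": -65, "z": -15, "twist": -3}, {"fingers": 1, "x": -5, "y": -110, "z": -30, "twist": -3}, {"fingers": 1, "x": -7, "y": -155, "z": -45, "twist": -3}, {"fingers": 1, "x": -9, "y": -200, "z": -60, "twist": -3}, {"fingers": 1, "x": -10, "y": -240, "z": -70, "twist": -3}, {"fingers": 1, "x": -10, "y": -262, "z": -78, "twist": -3}, {"fingers": 1, "x": -10, "y": -265, "z": -78, "twist": -3}, {"fingers": 1, "x": -10, "y": -265, "z": -78, "twist": -3}]}}

```text
time: 2.15
ee_pos: [0.472, -0.1502, 0.2203]
tcp_rot: [-4.5, 89.9, -87.3]
wrist_force: [-0.9, 1.0, -0.6]
opening: 0.0852
```

Run:
```python
from h import *
import pickle
o=bot.get_obs();print(o['q'].round(1),o['ee_pos'],o['qd'].round(2),o['tcp_rot'])
c=cam('wrist');save(c,'w2.png',s=1.5);pickle.dump(c,open('w2.pkl','wb'))
for n,P in {'wt foot':[.472,-.15,.044],'wt top':[.472,-.15,.102]}.items(): print(n,proj(c,P)*1.5)
t=cam('top');save(t,'t2.png',s=1.5)
```

```text
[-17.6  -3.   -1.2  91.8  -0.1  65.2] [ 0.47200735 -0.15023543  0.22027847] [ 1.9  -0.48  0.38  0.04  0.13  0.21] [ -4.54857162  89.86818331 -87.28890565]
wt foot [[391.38629448 257.00370176]]
wt top [[391.30199644 283.97814246]]
```

View pics/w2.png

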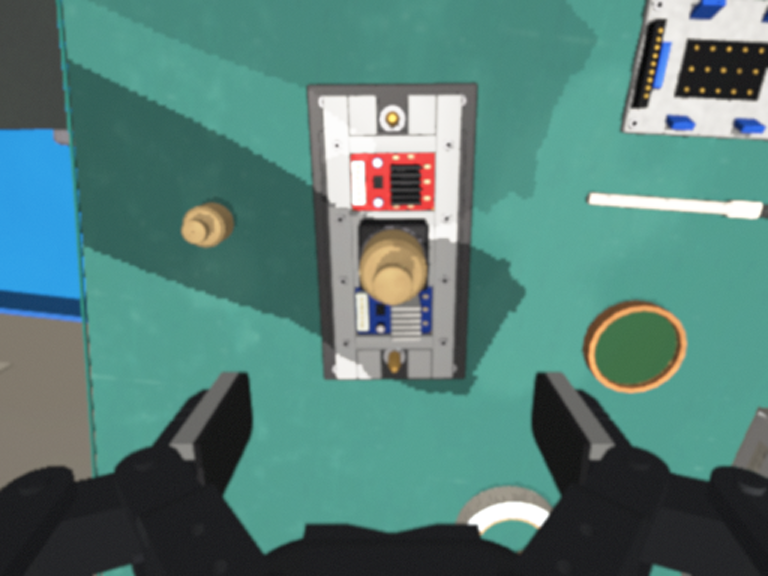

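Run:
```python
from h import *
import pickle
c=pickle.load(open('w2.pkl','rb'))
def pp(uv,z): return plane(c,np.array(uv)/1.5,z)
def rep(n,q):
    y=(q[0]+q[1]-q[2]-q[3]); print(n,q.mean(0).round(4),'yaw',np.degrees(np.arctan2(-y[0],y[1])).round(2),'len',np.linalg.norm(q[0]-q[3]).round(4),np.linalg.norm(q[0]-q[1]).round(4))
rep('carrier',pp([[307,85],[477,85],[466,379],[323,380]],.013))
rep('cover',pp([[321,94],[467,94],[457,379],[334,380]],.020))
print('pin',pp([[392,117]],.031),'pin-',pp([[395,358]],.028))
print('wt top',pp([[392,280]],.102))
hsv=cv2.cvtColor(c['image'],cv2.COLOR_RGB2HSV)
m=((hsv[...,0]<20)&(hsv[...,1]>120)).astype(np.uint8); m[:190]=0;m[:,:380]=0;m[275:]=0
cn=max(cv2.findContours(m,cv2.RETR_EXTERNAL,cv2.CHAIN_APPROX_NONE)[0],key=cv2.contourArea)
(u,v),ab,_=cv2.fitEllipse(cn);print('dish',u*1.5,v*1.5,ab,plane(c,[(u,v)],.010))
m=((hsv[...,0]>8)&(hsv[...,0]<28)&(hsv[...,1]>60)).astype(np.uint8); m[:,:225]=0;m[:,300:]=0;m[220:]=0;m[:130]=0
cn=max(cv2.findContours(m,cv2.RETR_EXTERNAL,cv2.CHAIN_APPROX_NONE)[0],key=cv2.contourArea);print(np.array(cv2.boundingRect(cn))*1.5)
# red/blue nest guide
```

```text
carrier [ 0.4734 -0.1501  0.013 ] yaw 7.88 len 0.2118 0.1088
cover [ 0.4745 -0.1509  0.02  ] yaw 7.76 len 0.2022 0.092
pin [[ 0.46139776 -0.06481151  0.031     ]] pin- [[ 0.48485195 -0.22918639  0.028     ]]
wt top [[ 0.47208486 -0.14774811  0.102     ]]
dish 634.0997772216797 346.16766357421875 (57.907562255859375, 66.1573486328125) [[ 0.66491975 -0.20444577  0.01      ]]
[358.5 229.5  69.   76.5]
```

Request:
{"op": "jog_arm", "data": {"deltas": [{"fingers": 1, "x": 0, "y": 1, "z": -20, "twist": 0}, {"fingers": 1, "x": 0, "y": 1, "z": -60, "twist": 0}, {"fingers": 1, "x": 0, "y": 1, "z": -100, "twist": 0}, {"fingers": 1, "x": 0, "y": 1, "z": -130, "twist": 0}, {"fingers": 1, "x": 0, "y": 1, "z": -148, "twist": 0}, {"fingers": 1, "x": 0, "y": 1, "z": -156, "twist": 0}, {"fingers": 1, "x": 0, "y": 1, "z": -156, "twist": 0}]}}

```text
time: 2.95
ee_pos: [0.4724, -0.1472, 0.0644]
tcp_rot: [-3.4, 89.9, -85.9]
wrist_force: [0.3, 0.1, 0.4]
opening: 0.0856
```

Request:
{"op": "jog_arm", "data": {"deltas": [{"fingers": 0.6, "x": 0, "y": 0, "z": 0, "twist": 0}, {"fingers": 0.5, "x": 0, "y": 0, "z": 0, "twist": 0}, {"fingers": 0.4, "x": 0, "y": 0, "z": 0, "twist": 0}, {"fingers": 0.2, "x": 0, "y": 0, "z": 0, "twist": 0}, {"fingers": 0.2, "x": 0, "y": 0, "z": 0, "twist": 0}, {"fingers": 0.2, "x": 0, "y": 0, "z": 0, "twist": 0}], "grip_force": 60}}

```text
time: 3.55
ee_pos: [0.4728, -0.1474, 0.0657]
tcp_rot: [25.4, 89.8, -57.2]
wrist_force: [-2.1, 0.4, 6.8]
opening: 0.0382
```

Run:
```python
from h import *
o=bot.get_obs();print(o['ee_pos'],o['wrist_force'],o['opening'])
save(cam('wrist'),'w3.png',s=1.5); save(cam('side'),'s3.png',(220,110,380,220),5)
```

```text
[ 0.47276971 -0.14739395  0.06566668] [-2.09714742  0.37522154  6.77141426] 0.03817993910146475
```

View pics/w3.png

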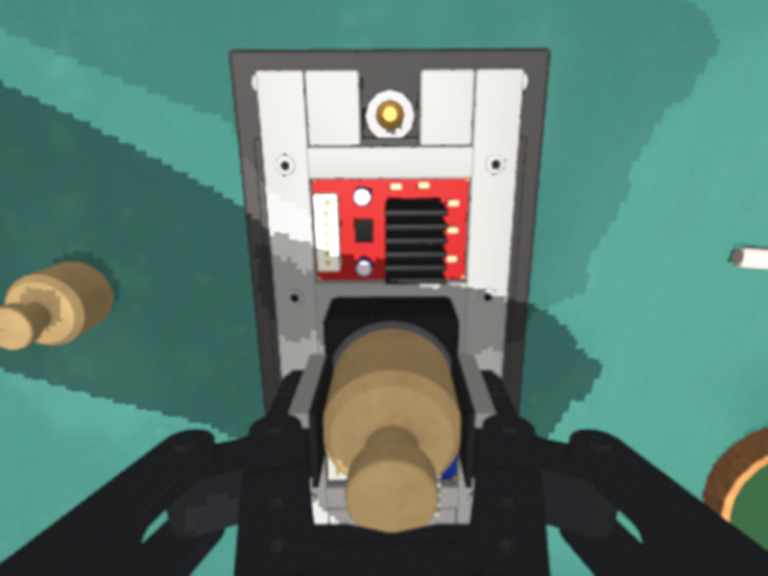

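View pics/s3.png

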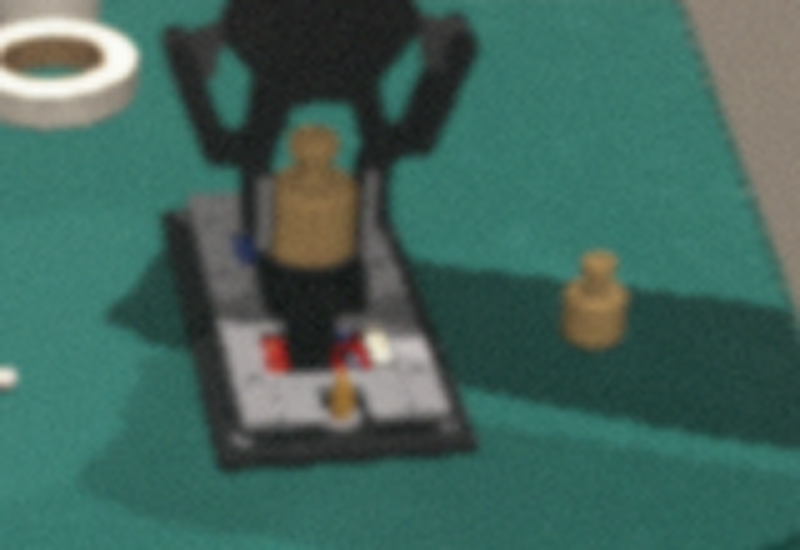

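Request:
{"op": "jog_arm", "data": {"deltas": [{"fingers": 0.2, "x": 0, "y": 0, "z": 2, "twist": 0}, {"fingers": 0.2, "x": 0, "y": 0, "z": 6, "twist": 0}, {"fingers": 0.2, "x": 0, "y": 0, "z": 12, "twist": 0}, {"fingers": 0.2, "x": 0, "y": 0, "z": 16, "twist": 0}, {"fingers": 0.2, "x": 0, "y": 0, "z": 16, "twist": 0}, {"fingers": 0.2, "x": 0, "y": 0, "z": 16, "twist": 0}]}}

```text
time: 4.25
ee_pos: [0.4728, -0.1474, 0.0817]
tcp_rot: [26.1, 89.8, -56.5]
wrist_force: [-0.5, 0.5, -4.8]
opening: 0.038
```

Run:
```python
from h import *
o=bot.get_obs();print(o['ee_pos'],o['wrist_force'],o['opening'],o['torque'])
save(cam('wrist'),'w4.png',s=1.5); save(cam('side'),'s4.png',(220,110,380,220),5)
```

```text
[ 0.47278826 -0.1474204   0.0816753 ] [-0.52415577  0.48925044 -4.84804334] 0.038038261295094966 [-0.00704766  0.0105122   0.0128992 ]
```

View pics/s4.png

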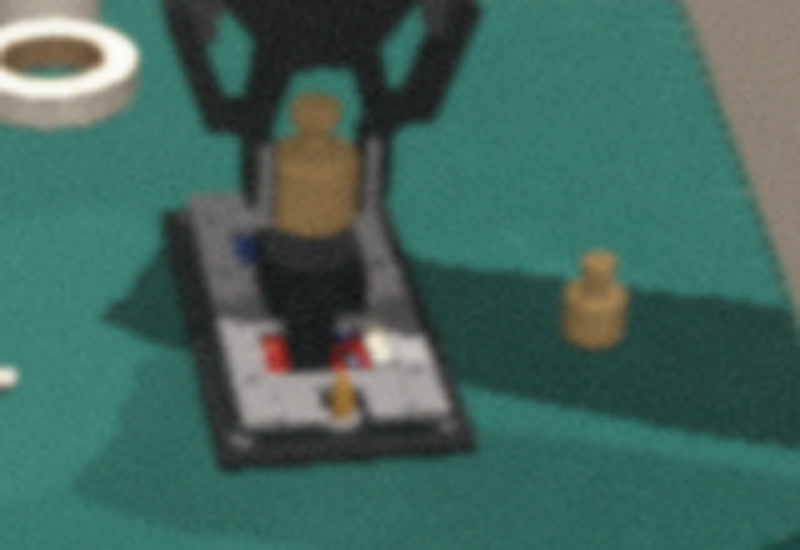

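View pics/w4.png

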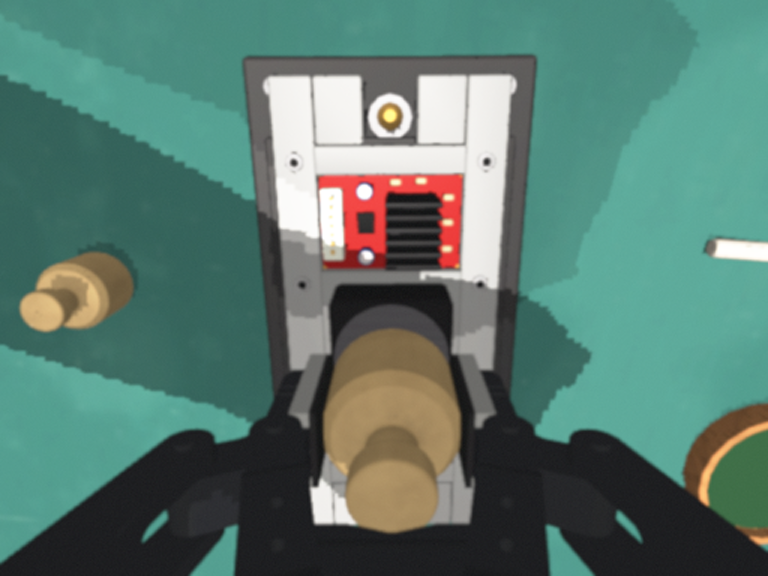

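Request:
{"op": "jog_arm", "data": {"deltas": [{"fingers": 0.2, "x": 0, "y": 0, "z": 15, "twist": 0}, {"fingers": 0.2, "x": 15, "y": -5, "z": 35, "twist": 0}, {"fingers": 0.2, "x": 50, "y": -15, "z": 45, "twist": 0}, {"fingers": 0.2, "x": 90, "y": -27, "z": 45, "twist": 0}, {"fingers": 0.2, "x": 130, "y": -39, "z": 45, "twist": 0}, {"fingers": 0.2, "x": 165, "y": -49, "z": 30, "twist": 0}, {"fingers": 0.2, "x": 185, "y": -55, "z": 10, "twist": 0}, {"fingers": 0.2, "x": 191, "y": -57, "z": -15, "twist": 0}, {"fingers": 0.2, "x": 191, "y": -57, "z": -30, "twist": 0}, {"fingers": 0.2, "x": 191, "y": -57, "z": -30, "twist": 0}]}}

```text
time: 5.35
ee_pos: [0.662, -0.2039, 0.0488]
tcp_rot: [-83.1, 89.8, -165.7]
wrist_force: [-0.7, -1.1, -5.1]
opening: 0.0381
```

Run:
```python
from h import *
o=bot.get_obs();print(o['ee_pos'],o['wrist_force'],o['opening'],o['torque'])
save(cam('wrist'),'w5.png',s=1.5); save(cam('side'),'s5.png',(140,80,300,200),5)
```

```text
[ 0.66196086 -0.20385303  0.04881341] [-0.68090605 -1.08171389 -5.13853965] 0.03810886690047432 [-0.01702234  0.07114021  0.01978877]
```

View pics/s5.png

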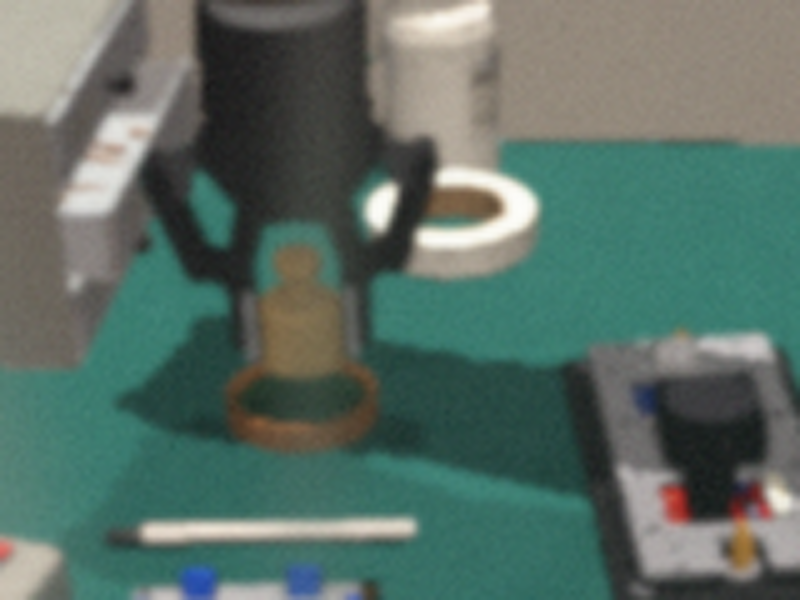

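View pics/w5.png

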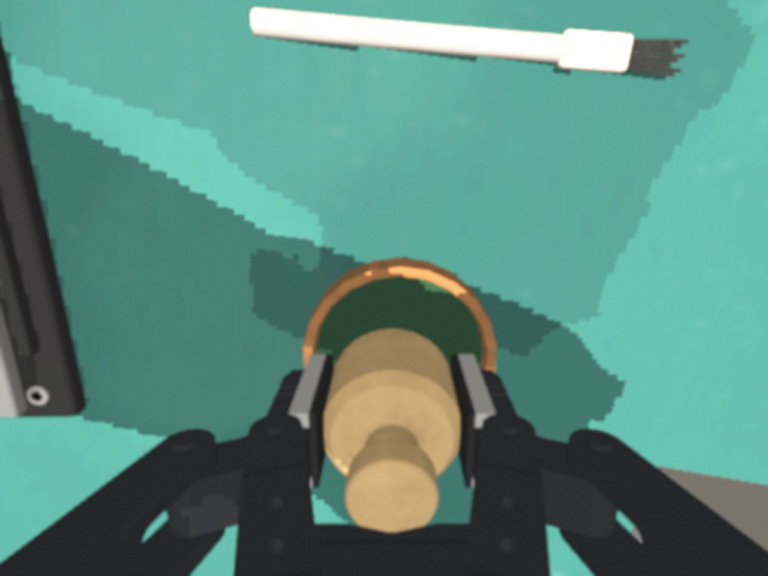

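Request:
{"op": "jog_arm", "data": {"deltas": [{"fingers": 0.2, "x": 2, "y": -1, "z": -6, "twist": 0}, {"fingers": 0.2, "x": 2, "y": -1, "z": -12, "twist": 0}, {"fingers": 0.2, "x": 2, "y": -1, "z": -15, "twist": 0}, {"fingers": 0.2, "x": 2, "y": -1, "z": -17, "twist": 0}, {"fingers": 0.2, "x": 2, "y": -1, "z": -18, "twist": 0}, {"fingers": 0.2, "x": 2, "y": -1, "z": -18.5, "twist": 0}, {"fingers": 0.2, "x": 2, "y": -1, "z": -18.5, "twist": 0}]}}

```text
time: 6.15
ee_pos: [0.6653, -0.2053, 0.034]
tcp_rot: [23.8, 89.8, -58.7]
wrist_force: [0.1, -0.0, -5.6]
opening: 0.038
```

Request:
{"op": "jog_arm", "data": {"deltas": [{"fingers": 0.2, "x": 0, "y": 0, "z": -2, "twist": 0}, {"fingers": 0.2, "x": 0, "y": 0, "z": -3, "twist": 0}, {"fingers": 0.2, "x": 0, "y": 0, "z": -3, "twist": 0}]}}

```text
time: 6.45
ee_pos: [0.6652, -0.2052, 0.0308]
tcp_rot: [17.0, 89.9, -65.5]
wrist_force: [-0.7, -0.0, -5.5]
opening: 0.0379
```

Request:
{"op": "jog_arm", "data": {"deltas": [{"fingers": 0.2, "x": 0, "y": 0, "z": -0.7, "twist": 0}, {"fingers": 0.2, "x": 0, "y": 0, "z": -1.4, "twist": 0}, {"fingers": 0.2, "x": 0, "y": 0, "z": -1.4, "twist": 0}]}}

```text
time: 6.75
ee_pos: [0.6653, -0.2052, 0.0298]
tcp_rot: [23.0, 89.8, -59.5]
wrist_force: [-1.8, 0.4, -1.3]
opening: 0.0381
```

Request:
{"op": "jog_arm", "data": {"deltas": [{"fingers": 0.5, "x": 0, "y": 0, "z": 0, "twist": 0}, {"fingers": 0.65, "x": 0, "y": 0, "z": 0, "twist": 0}, {"fingers": 0.8, "x": 0, "y": 0, "z": 0, "twist": 0}, {"fingers": 0.8, "x": 0, "y": 0, "z": 0, "twist": 0}, {"fingers": 0.85, "x": 0, "y": 0, "z": 15, "twist": 0}, {"fingers": 0.9, "x": 0, "y": 0, "z": 40, "twist": 0}, {"fingers": 0.9, "x": 0, "y": 0, "z": 75, "twist": 0}, {"fingers": 0.9, "x": -5, "y": 2, "z": 110, "twist": 0}, {"fingers": 0.9, "x": -15, "y": 5, "z": 125, "twist": 0}]}}

```text
time: 7.65
ee_pos: [0.6513, -0.2005, 0.1599]
tcp_rot: [51.8, 89.5, -30.8]
wrist_force: [0.0, 0.3, 0.2]
opening: 0.0769
```

Run:
```python
from h import *
o=bot.get_obs();print(o['ee_pos'],o['wrist_force'],o['opening'],o['q'].round(1))
import pickle
c=cam('wrist');pickle.dump(c,open('w6.pkl','wb'));save(c,'w6.png',s=1.5); save(cam('side'),'s6.png',(140,80,300,200),4)
```

```text
[ 0.65133642 -0.20054676  0.15985743] [0.02405155 0.3088291  0.15223713] 0.07687313665617516 [-17.1  22.2  20.8  88.1  -0.1  65.5]
```

View pics/w6.png

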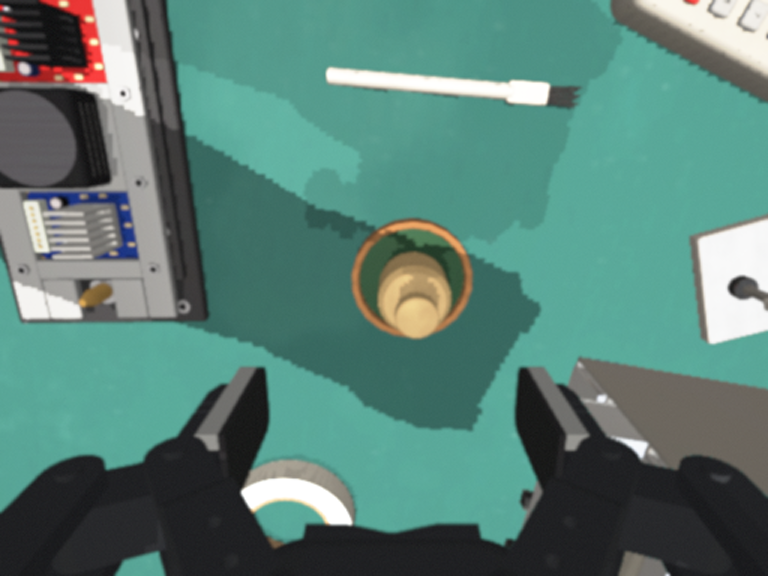

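View pics/s6.png

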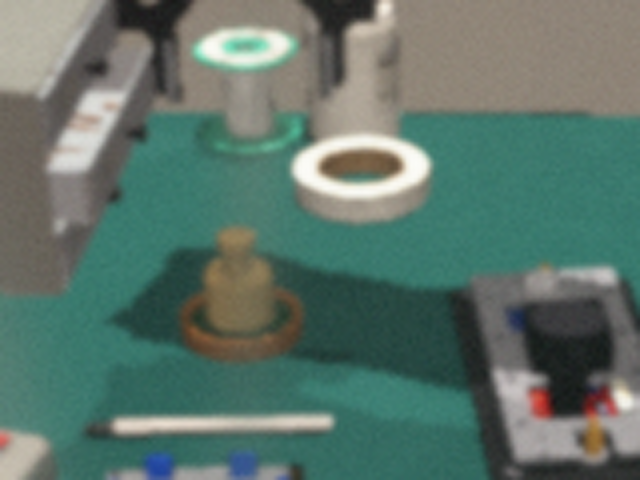

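Request:
{"op": "jog_arm", "data": {"deltas": [{"fingers": 1, "x": -20, "y": 5, "z": 0, "twist": 0}, {"fingers": 1, "x": -60, "y": 17, "z": -5, "twist": 0}, {"fingers": 1, "x": -105, "y": 30, "z": -15, "twist": 0}, {"fingers": 1, "x": -145, "y": 41, "z": -25, "twist": 0}, {"fingers": 1, "x": -170, "y": 48, "z": -40, "twist": 0}, {"fingers": 1, "x": -178, "y": 50.5, "z": -60, "twist": 0}, {"fingers": 1, "x": -178, "y": 50.5, "z": -85, "twist": 0}, {"fingers": 1, "x": -178, "y": 50.5, "z": -103, "twist": 0}, {"fingers": 1, "x": -178, "y": 50.5, "z": -108, "twist": 0}, {"fingers": 1, "x": -178, "y": 50.5, "z": -108, "twist": 0}]}}

```text
time: 8.75
ee_pos: [0.4717, -0.1496, 0.0496]
tcp_rot: [43.2, 89.7, -39.3]
wrist_force: [-0.3, 0.7, 0.2]
opening: 0.0856
```

Run:
```python
from h import *
o=bot.get_obs();print(o['ee_pos'],o['wrist_force'],o['tcp_rot'])
import pickle
c=cam('wrist');pickle.dump(c,open('w7.pkl','wb'));save(c,'w7.png',s=1.5); save(cam('side'),'s7.png',(220,110,380,220),5)
```

```text
[ 0.47168211 -0.14958506  0.04957392] [-0.26666714  0.7220352   0.21206689] [ 43.22104639  89.70813485 -39.32460035]
```

View pics/w7.png

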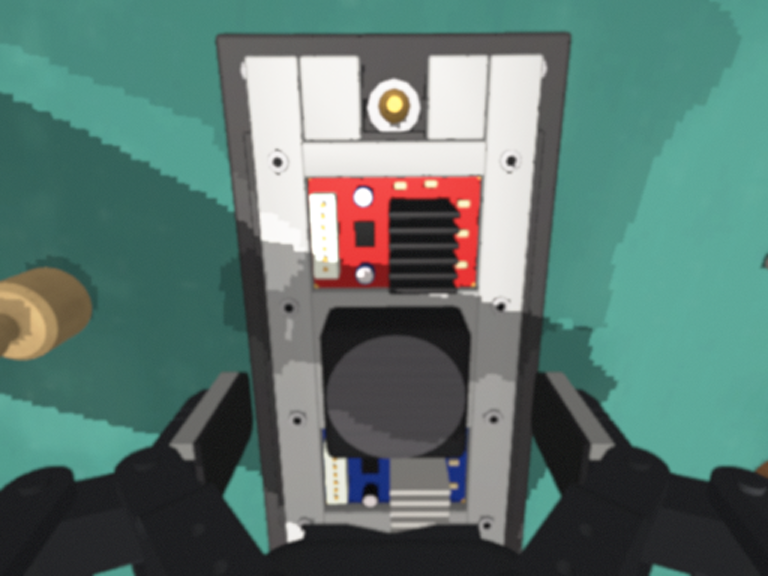

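View pics/s7.png

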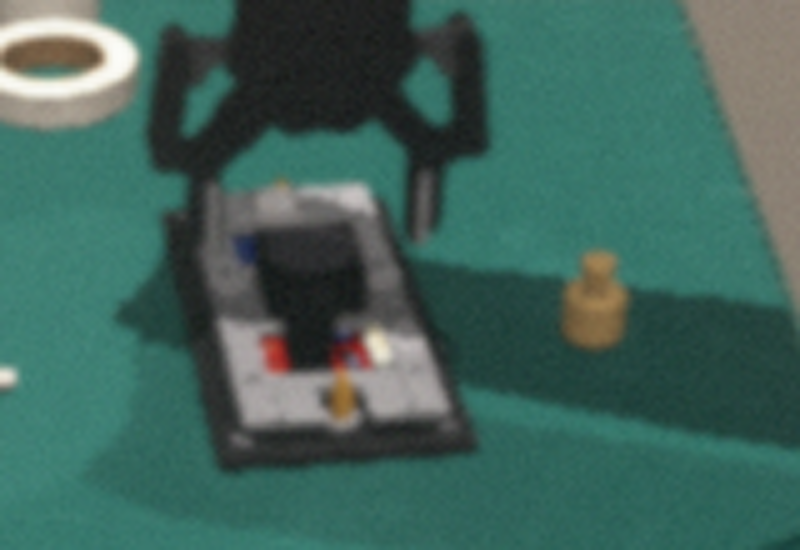

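Request:
{"op": "jog_arm", "data": {"deltas": [{"fingers": 1, "x": 1, "y": 0, "z": -5, "twist": 0}, {"fingers": 1, "x": 1, "y": 0, "z": -10.5, "twist": 0}, {"fingers": 0.8, "x": 1, "y": 0, "z": -10.5, "twist": 0}, {"fingers": 0.6, "x": 1, "y": 0, "z": -10.5, "twist": 0}, {"fingers": 0.5, "x": 1, "y": 0, "z": -10.5, "twist": 0}, {"fingers": 0.4, "x": 1, "y": 0, "z": -10.5, "twist": 0}, {"fingers": 0.3, "x": 1, "y": 0, "z": -10.5, "twist": 0}, {"fingers": 0.3, "x": 1, "y": 0, "z": -10.5, "twist": 0}], "grip_force": 50}}

```text
time: 9.65
ee_pos: [0.474, -0.15, 0.0412]
tcp_rot: [52.1, 89.5, -30.4]
wrist_force: [-0.6, 0.4, 4.7]
opening: 0.0448
```

Run:
```python
from h import *
o=bot.get_obs();print(o['ee_pos'],o['wrist_force'],o['tcp_rot'],o['opening'])
c=cam('wrist');save(c,'w8.png',s=1.5); save(cam('side'),'s8.png',(220,110,380,220),5)
```

```text
[ 0.47396889 -0.14997686  0.04117921] [-0.58323047  0.38667329  4.71179158] [ 52.10779887  89.5244255  -30.43790881] 0.04484816092732907
```

View pics/w8.png

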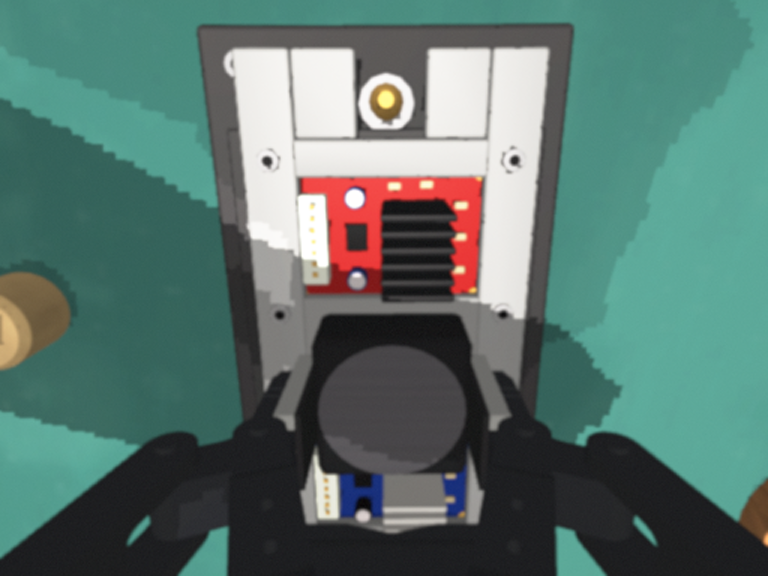

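View pics/s8.png

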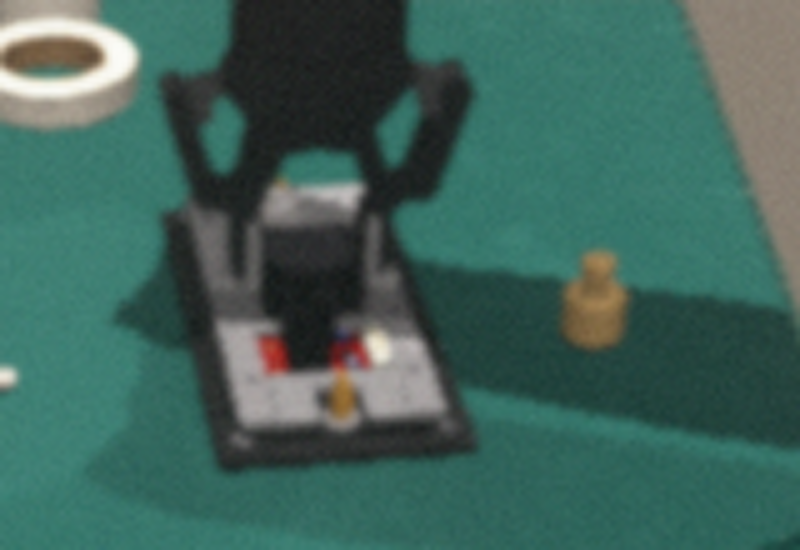

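Request:
{"op": "jog_arm", "data": {"deltas": [{"fingers": 0.3, "x": 0, "y": 0, "z": 2, "twist": 0}, {"fingers": 0.3, "x": 0, "y": 0, "z": 6, "twist": 0}, {"fingers": 0.3, "x": 0, "y": 0, "z": 12, "twist": 0}, {"fingers": 0.3, "x": 0, "y": 0, "z": 20, "twist": 0}, {"fingers": 0.3, "x": 0, "y": 0, "z": 30, "twist": 0}, {"fingers": 0.3, "x": 0, "y": 0, "z": 40, "twist": 0}, {"fingers": 0.3, "x": 0, "y": 0, "z": 50, "twist": 0}, {"fingers": 0.3, "x": 0, "y": 0, "z": 60, "twist": 0}, {"fingers": 0.3, "x": 0, "y": 0, "z": 70, "twist": 0}, {"fingers": 0.3, "x": 0, "y": 0, "z": 75, "twist": 0}]}}

```text
time: 10.75
ee_pos: [0.4744, -0.1501, 0.1175]
tcp_rot: [53.9, 89.4, -28.6]
wrist_force: [0.8, -0.0, -2.1]
opening: 0.0448
```

Run:
```python
from h import *
o=bot.get_obs();print(o['ee_pos'],o['wrist_force'],o['tcp_rot'],o['opening'],o['torque'])
c=cam('wrist');save(c,'w9.png',s=1.5); save(cam('side'),'s9.png',s=1.5);save(cam('top'),'t9.png',(200,120,380,300),4)
```

```text
[ 0.47437558 -0.15011929  0.11754485] [ 0.78409912 -0.03958153 -2.11526555] [ 53.94347104  89.44913464 -28.60260987] 0.04483300224563075 [-0.00457649  0.03100879 -0.01061721]
```

View pics/w9.png

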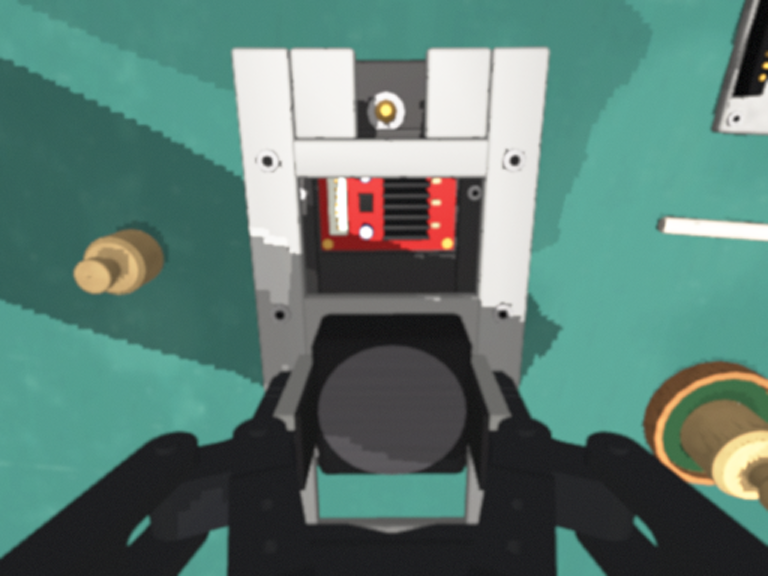

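View pics/s9.png

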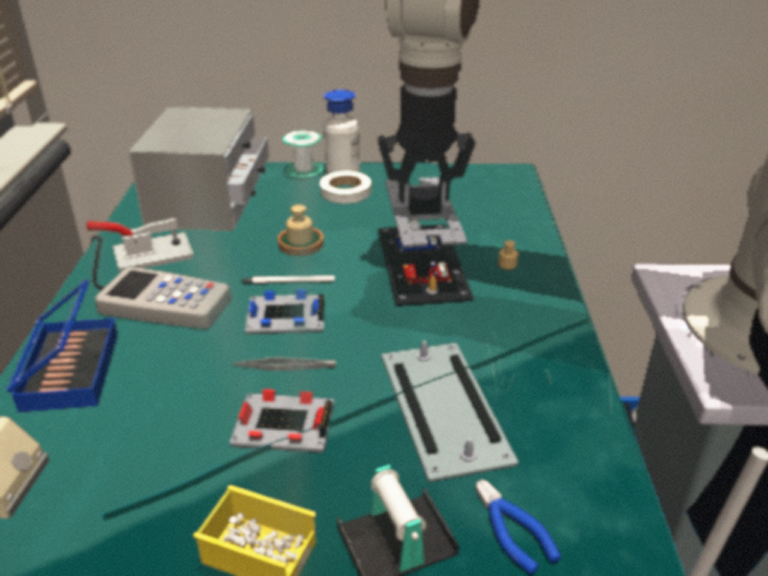

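Run:
```python
from h import *
c=cam('wrist'); T=T_tool(); p=T[:3,3]
q=plane(c,np.array([[233,48],[549,47],[521,381],[266,383]])/1.5,p[2]-.0412+.020)
print(p,q.round(4)); w=q[1]-q[0]; yaw=np.arctan2(w[1],w[0]); print('yaw',np.degrees(yaw),'width',np.linalg.norm(w))
e=np.array([-np.sin(yaw),np.cos(yaw),0]); print('edges dir', np.degrees(np.arctan2(*( (q[0]-q[3])*[-1,1,1])[:2])), np.degrees(np.arctan2(*((q[1]-q[2])*[-1,1,1])[:2])))
cen=(q[0]+q[1])/2-.1*e; print('centre',cen,'rel tcp',(cen-p)*1000)
jy=T[:3,1]; print('jaw ang',np.degrees(np.arctan2(jy[1],jy[0])))
```

```text
[ 0.47390704 -0.14996826  0.11595352] [[ 0.4181 -0.0573  0.0948]
 [ 0.5046 -0.0456  0.0948]
 [ 0.5193 -0.1485  0.0948]
 [ 0.4323 -0.1605  0.0948]]
yaw 7.749803300984017 width 0.08729650940231534
edges dir 7.855001881161142 8.119498538958522
centre [ 0.47481016 -0.15054885  0.09475352] rel tcp [  0.90312011  -0.58058988 -21.2       ]
jaw ang 7.453559993626685
```

Request:
{"op": "jog_arm", "data": {"deltas": [{"fingers": 0.3, "x": -1, "y": 15, "z": 0, "twist": 0.5}, {"fingers": 0.3, "x": -3, "y": 50, "z": 0, "twist": 1.5}, {"fingers": 0.3, "x": -5, "y": 92, "z": 0, "twist": 2.5}, {"fingers": 0.3, "x": -8, "y": 135, "z": 0, "twist": 3.5}, {"fingers": 0.3, "x": -10, "y": 178, "z": 0, "twist": 4.5}, {"fingers": 0.3, "x": -12.5, "y": 221, "z": 0, "twist": 5.5}, {"fingers": 0.3, "x": -14.5, "y": 262, "z": 0, "twist": 6.3}, {"fingers": 0.3, "x": -16.5, "y": 295, "z": 0, "twist": 6.9}, {"fingers": 0.3, "x": -17.5, "y": 312, "z": -10, "twist": 6.9}, {"fingers": 0.3, "x": -17.5, "y": 316, "z": -20, "twist": 6.9}]}}

```text
time: 11.95
ee_pos: [0.4556, 0.1683, 0.0953]
tcp_rot: [52.6, 89.6, -22.9]
wrist_force: [-0.1, -1.1, -2.7]
opening: 0.045
```

Request:
{"op": "jog_arm", "data": {"deltas": [{"fingers": 0.3, "x": 0, "y": 0, "z": -5, "twist": 0}, {"fingers": 0.3, "x": 0, "y": 0, "z": -10, "twist": 0}, {"fingers": 0.3, "x": 0, "y": 0, "z": -10, "twist": 0}, {"fingers": 0.3, "x": 0, "y": 0, "z": -10, "twist": 0}]}}

```text
time: 12.35
ee_pos: [0.4557, 0.1676, 0.0854]
tcp_rot: [52.6, 89.6, -22.9]
wrist_force: [-0.2, 0.2, -2.2]
opening: 0.0448
```

Run:
```python
from h import *
o=bot.get_obs();print(o['ee_pos'],o['wrist_force'],o['tcp_rot'],o['opening'])
T=T_tool();jy=T[:3,1]; print('jaw ang',np.degrees(np.arctan2(jy[1],jy[0])))
c=cam('wrist');save(c,'w10.png',s=1.5); save(cam('side'),'s10.png',(220,130,380,330),3);save(cam('top'),'t10.png',(100,150,240,270),5)
```

```text
[0.45570353 0.16761518 0.08541915] [-0.24338857  0.21957048 -2.19862887] [ 52.64396334  89.56019385 -22.8874208 ] 0.04484197944222068
jaw ang 14.469429998646598
```

View pics/w10.png

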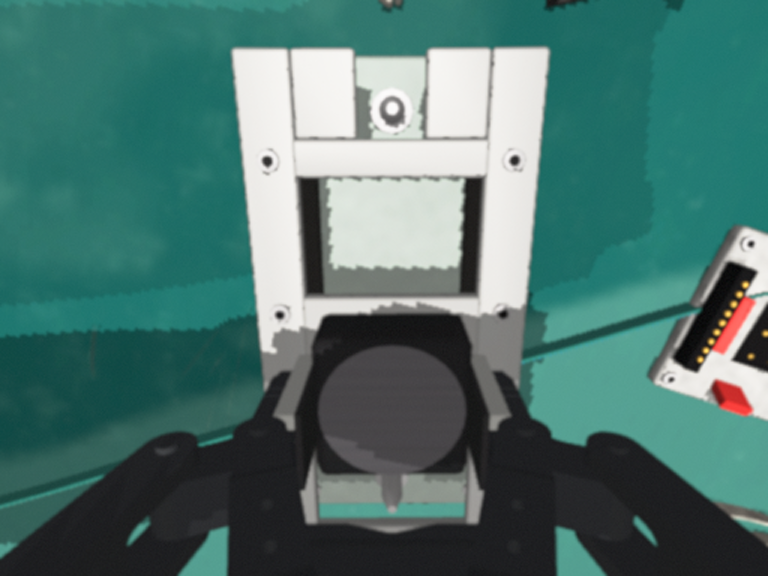

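View pics/t10.png

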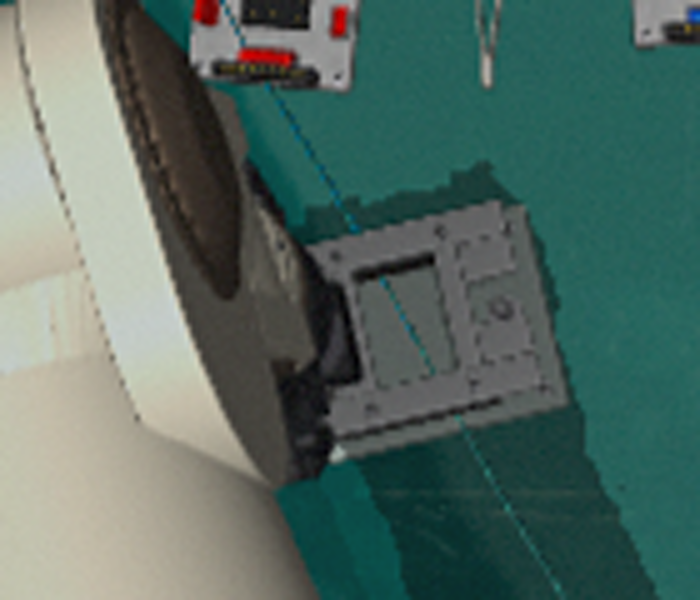

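View pics/s10.png

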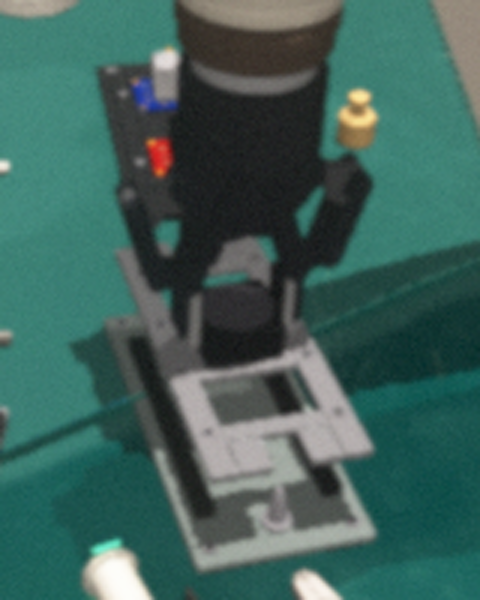

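Request:
{"op": "jog_arm", "data": {"deltas": [{"fingers": 0.3, "x": 0.5, "y": -1.5, "z": -6, "twist": 0}, {"fingers": 0.3, "x": 0.5, "y": -1.5, "z": -14, "twist": 0}, {"fingers": 0.3, "x": 0.5, "y": -1.5, "z": -22, "twist": 0}, {"fingers": 0.3, "x": 0.5, "y": -1.5, "z": -30, "twist": 0}, {"fingers": 0.3, "x": 0.5, "y": -1.5, "z": -36, "twist": 0}, {"fingers": 0.3, "x": 0.5, "y": -1.5, "z": -40, "twist": 0}, {"fingers": 0.3, "x": 0.5, "y": -1.5, "z": -41, "twist": 0}, {"fingers": 0.3, "x": 0.5, "y": -1.5, "z": -41, "twist": 0}]}}

```text
time: 13.3
ee_pos: [0.4564, 0.1665, 0.0447]
tcp_rot: [55.6, 89.5, -19.9]
wrist_force: [-1.1, -0.2, -2.5]
opening: 0.045
```

Request:
{"op": "jog_arm", "data": {"deltas": [{"fingers": 0.3, "x": 0, "y": 0, "z": -1, "twist": 0}, {"fingers": 0.3, "x": 0, "y": 0, "z": -2, "twist": 0}, {"fingers": 0.3, "x": 0, "y": 0, "z": -2, "twist": 0}]}}

```text
time: 13.6
ee_pos: [0.4564, 0.1665, 0.0427]
tcp_rot: [56.0, 89.5, -19.5]
wrist_force: [0.8, -0.3, -2.9]
opening: 0.0455
```

Request:
{"op": "jog_arm", "data": {"deltas": [{"fingers": 0.3, "x": 0, "y": 0, "z": -0.8, "twist": 0}, {"fingers": 0.3, "x": 0, "y": 0, "z": -1.5, "twist": 0}, {"fingers": 0.3, "x": 0, "y": 0, "z": -1.5, "twist": 0}]}}

```text
time: 13.9
ee_pos: [0.4565, 0.1665, 0.0413]
tcp_rot: [56.9, 89.5, -18.6]
wrist_force: [0.2, -0.0, -2.8]
opening: 0.0449
```

Run:
```python
from h import *
o=bot.get_obs();print(o['ee_pos'],o['wrist_force'],o['tcp_rot'],o['opening'])
c=cam('wrist');save(c,'w11.png',s=1.5); save(cam('side'),'s11.png',(220,130,380,330),3)
```

```text
[0.45647173 0.16650595 0.04126794] [ 0.21262576 -0.04993748 -2.79199648] [ 56.86614809  89.52613583 -18.64134776] 0.04492351727249489
```

View pics/w11.png

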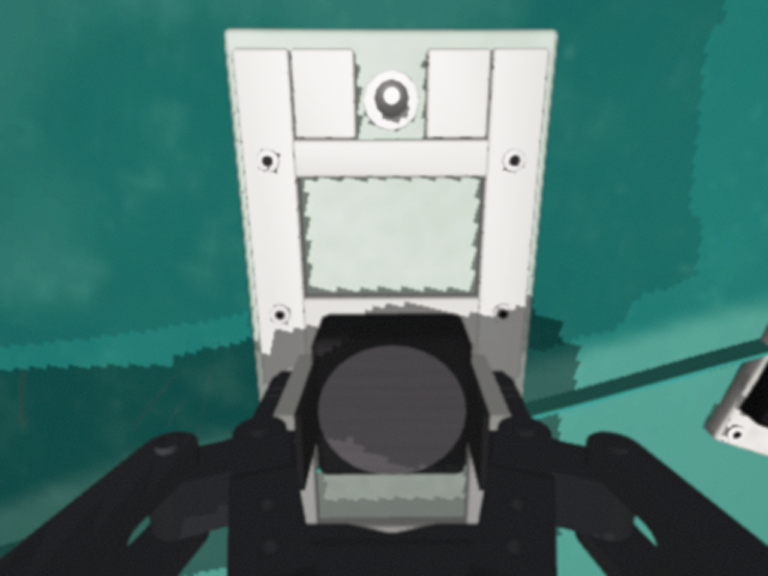

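View pics/s11.png

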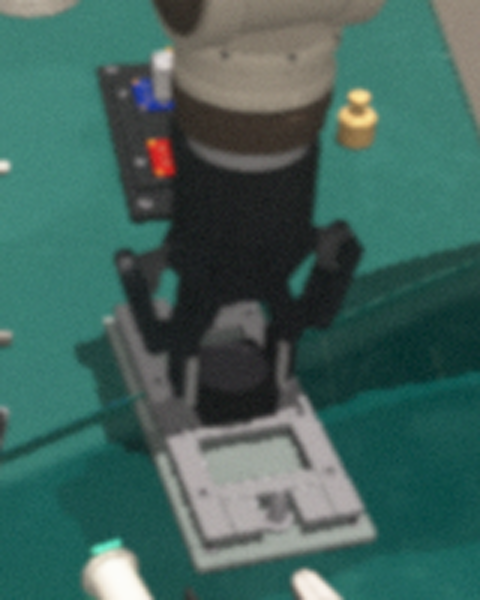

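Request:
{"op": "jog_arm", "data": {"deltas": [{"fingers": 0.3, "x": 0, "y": 0, "z": -0.6, "twist": 0}, {"fingers": 0.3, "x": 0, "y": 0, "z": -1.2, "twist": 0}, {"fingers": 0.3, "x": 0, "y": 0, "z": -1.2, "twist": 0}]}}

```text
time: 14.3
ee_pos: [0.4565, 0.1665, 0.0412]
tcp_rot: [58.9, 89.5, -16.6]
wrist_force: [-4.1, -1.1, 10.1]
opening: 0.045
```

Request:
{"op": "jog_arm", "data": {"deltas": [{"fingers": 0.3, "x": 0, "y": 0, "z": 0.3, "twist": 0}, {"fingers": 0.6, "x": 0, "y": 0, "z": 0.3, "twist": 0}, {"fingers": 0.8, "x": 0, "y": 0, "z": 0.3, "twist": 0}, {"fingers": 1, "x": 0, "y": 0, "z": 0.3, "twist": 0}, {"fingers": 1, "x": 0, "y": 0, "z": 1, "twist": 0}, {"fingers": 1, "x": 0, "y": 0, "z": 15, "twist": 0}, {"fingers": 1, "x": 0, "y": -10, "z": 50, "twist": 0}, {"fingers": 1, "x": 0, "y": -40, "z": 90, "twist": 0}, {"fingers": 1, "x": 5, "y": -80, "z": 125, "twist": -2}, {"fingers": 1, "x": 10, "y": -120, "z": 140, "twist": -5}]}}

```text
time: 15.3
ee_pos: [0.4672, 0.0459, 0.1856]
tcp_rot: [69.0, 89.2, -11.5]
wrist_force: [1.2, 0.1, -0.5]
opening: 0.0853
```

Run:
```python
from h import *
import pickle
o=bot.get_obs();print(o['ee_pos'],o['wrist_force'],o['tcp_rot'],o['opening'])
c=cam('wrist');save(c,'w12.png',s=1.5); pickle.dump(c,open('w12.pkl','wb'));s=cam('side');save(s,'s12.png',s=1.5)
t=cam('top');pickle.dump((s,t),open('st12.pkl','wb'));save(t,'t12.png',s=1.5)
```

```text
[0.46721026 0.04587805 0.18558141] [ 1.23839848  0.13712754 -0.53549321] [ 69.00337718  89.24536473 -11.4894881 ] 0.08533131066875835
```

View pics/w12.png

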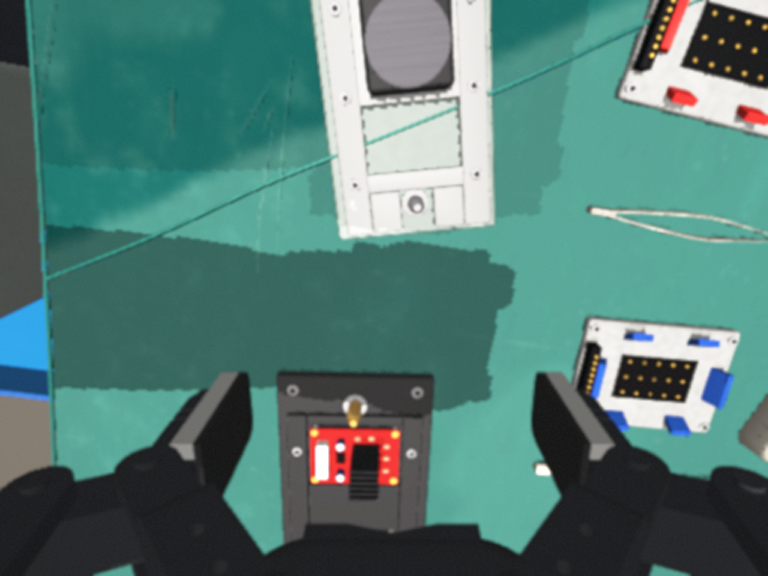

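View pics/t12.png

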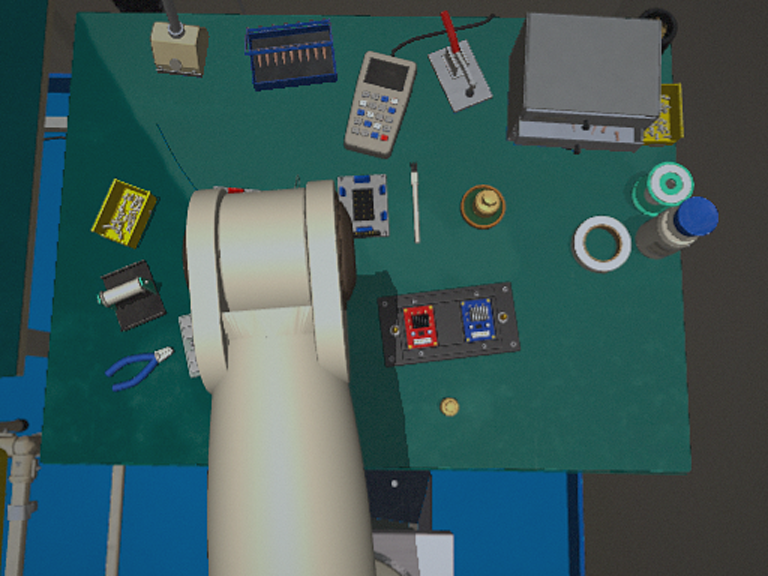

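View pics/s12.png

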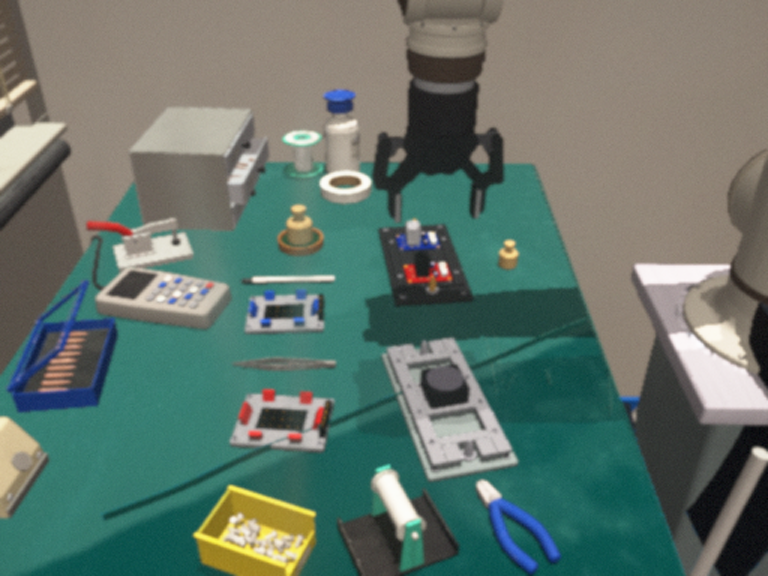

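Run:
```python
from h import *
import pickle
c=pickle.load(open('w12.pkl','rb')); s,t=pickle.load(open('st12.pkl','rb'))
q=plane(c,np.array([[588,318],[740,331],[708,432]])/1.5,.008)
a=q[1]-q[0];b=q[1]-q[2]
print('blue nest cen',((q[0]+q[2])/2).round(4),np.linalg.norm(a),np.linalg.norm(b),np.degrees(np.arctan2(a[1],a[0])),np.degrees(np.arctan2(-b[0],b[1])))
save(t,'t12z.png',(250,180,350,250),7)
save(c,'w12b.png',(375,200,500,295),6)
```

```text
blue nest cen [ 0.6641 -0.0107  0.008 ] 0.1041839809174384 0.08011774331541911 4.230888298885424 5.344182059056379
```

View pics/t12z.png

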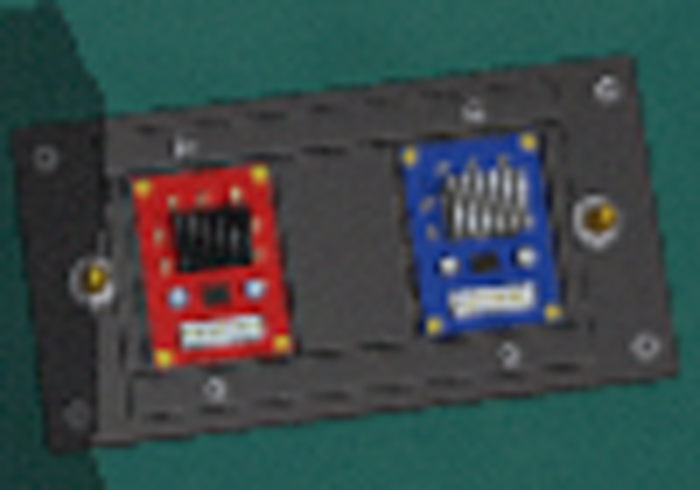

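View pics/w12b.png

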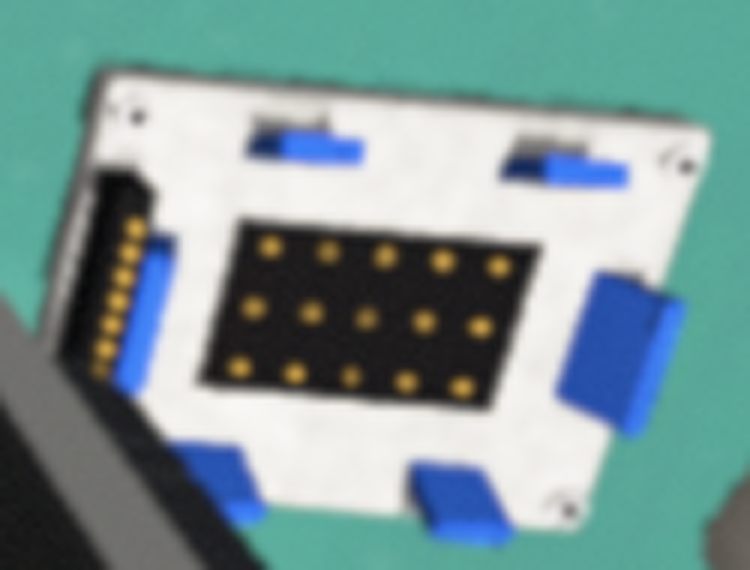

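Run:
```python
from h import *
import pickle
s,t=pickle.load(open('st12.pkl','rb'))
def orig(p,o,k): return (np.array(p,float)+.5)/k-.5+np.array(o)
for n,p in [('blue',[[402,150],[537,130],[564,318],[421,338]]),('red',[[133,178],[268,163],[294,352],[154,370]])]:
    q=plane(t,orig(p,(250,180),7),.013); a=(q[0]+q[1]-q[2]-q[3]); yaw=np.arctan2(a[1],a[0])
    o=q.mean(0)[:2]+.008*np.array([np.cos(yaw),np.sin(yaw)])
    print(n,q.mean(0).round(4),np.degrees(yaw),'origin',o.round(4),np.linalg.norm(q[0]-q[1]).round(4),np.linalg.norm(q[0]-q[3]).round(4))
```

```text
blue [ 0.4791 -0.1973  0.013 ] 6.611075568646219 origin [ 0.487  -0.1964] 0.0466 0.0643
red [ 0.4669 -0.1062  0.013 ] 7.337587804760841 origin [ 0.4748 -0.1052] 0.0463 0.0656
```

Request:
{"op": "jog_arm", "data": {"deltas": [{"fingers": 1, "x": 2, "y": -20, "z": 0, "twist": -0.5}, {"fingers": 1, "x": 5, "y": -60, "z": 0, "twist": -1}, {"fingers": 1, "x": 9, "y": -105, "z": -5, "twist": -2}, {"fingers": 1, "x": 12, "y": -150, "z": -20, "twist": -2}, {"fingers": 1, "x": 16, "y": -190, "z": -40, "twist": -2}, {"fingers": 1, "x": 19, "y": -222, "z": -65, "twist": -2}, {"fingers": 1, "x": 20, "y": -238, "z": -95, "twist": -2}, {"fingers": 1, "x": 20, "y": -241.5, "z": -115, "twist": -2}, {"fingers": 1, "x": 20, "y": -241.5, "z": -125, "twist": -2}, {"fingers": 1, "x": 20, "y": -241.5, "z": -125, "twist": -2}]}}

```text
time: 16.45
ee_pos: [0.4867, -0.1957, 0.0574]
tcp_rot: [69.4, 89.5, -13.3]
wrist_force: [-0.5, -0.1, -0.3]
opening: 0.0853
```

Run:
```python
from h import *
o=bot.get_obs();print(o['ee_pos'],o['wrist_force'],o['tcp_rot'],o['opening'])
c=cam('wrist');save(c,'w13.png',s=1.5);save(cam('side'),'s13.png',(220,110,380,220),5)
```

```text
[ 0.48672324 -0.19567189  0.05741549] [-0.45914637 -0.13612032 -0.3319967 ] [ 69.3524746   89.47027301 -13.32511834] 0.08528089499122785
```

View pics/w13.png

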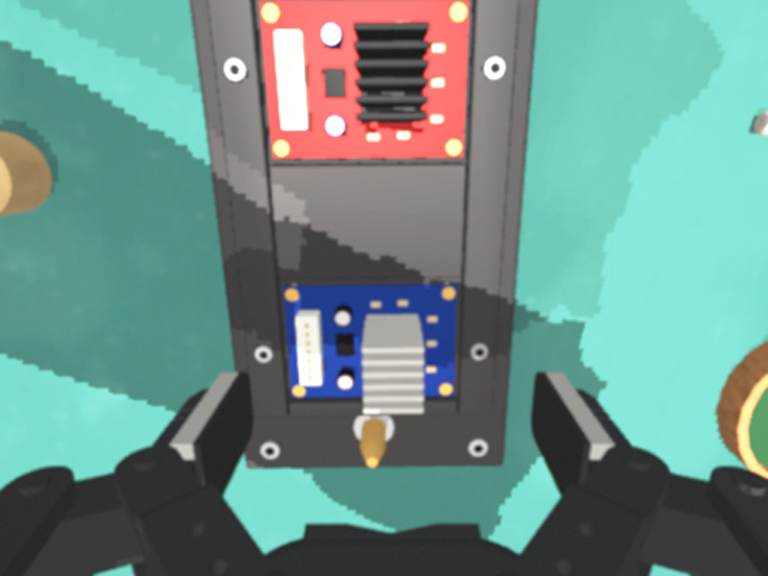

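View pics/s13.png

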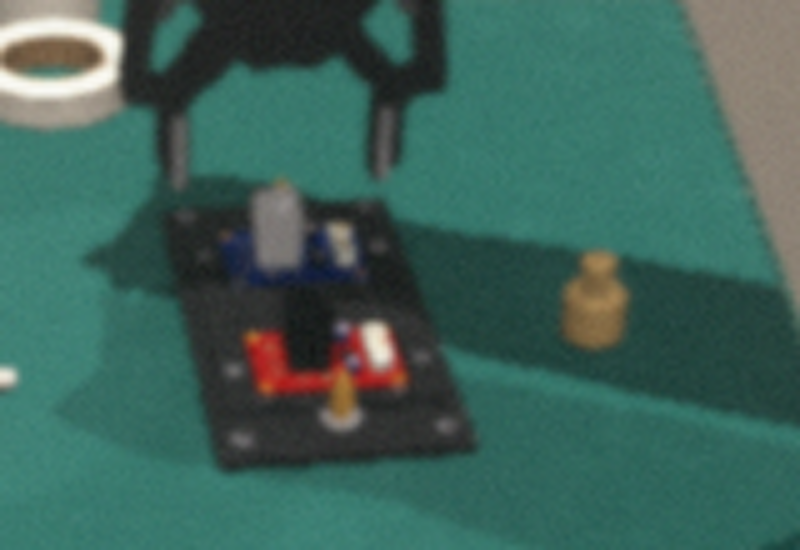

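Request:
{"op": "jog_arm", "data": {"deltas": [{"fingers": 1, "x": 0, "y": 0, "z": -8, "twist": 0}, {"fingers": 1, "x": 0, "y": 0, "z": -16, "twist": 0}, {"fingers": 0.8, "x": 0, "y": 0, "z": -17.5, "twist": 0}, {"fingers": 0.5, "x": 0, "y": 0, "z": -17.5, "twist": 0}, {"fingers": 0.35, "x": 0, "y": 0, "z": -17.5, "twist": 0}, {"fingers": 0.25, "x": 0, "y": 0, "z": -17.5, "twist": 0}, {"fingers": 0.1, "x": 0, "y": 0, "z": -17.5, "twist": 0}, {"fingers": 0.1, "x": 0, "y": 0, "z": -17.5, "twist": 0}, {"fingers": 0.1, "x": 0, "y": 0, "z": -17.5, "twist": 0}], "grip_force": 30}}

```text
time: 17.45
ee_pos: [0.4882, -0.1962, 0.0426]
tcp_rot: [66.2, 89.2, -16.5]
wrist_force: [-0.1, 0.7, 3.9]
opening: 0.0193
```

Run:
```python
from h import *
o=bot.get_obs();print(o['ee_pos'],o['wrist_force'],o['tcp_rot'],o['opening'])
c=cam('wrist');save(c,'w14.png',s=1.5);save(cam('side'),'s14.png',(220,110,380,220),5)
```

```text
[ 0.48815169 -0.19623086  0.04256552] [-0.09974923  0.72404567  3.9424204 ] [ 66.15565669  89.22327792 -16.50652958] 0.019263545544333804
```

View pics/w14.png

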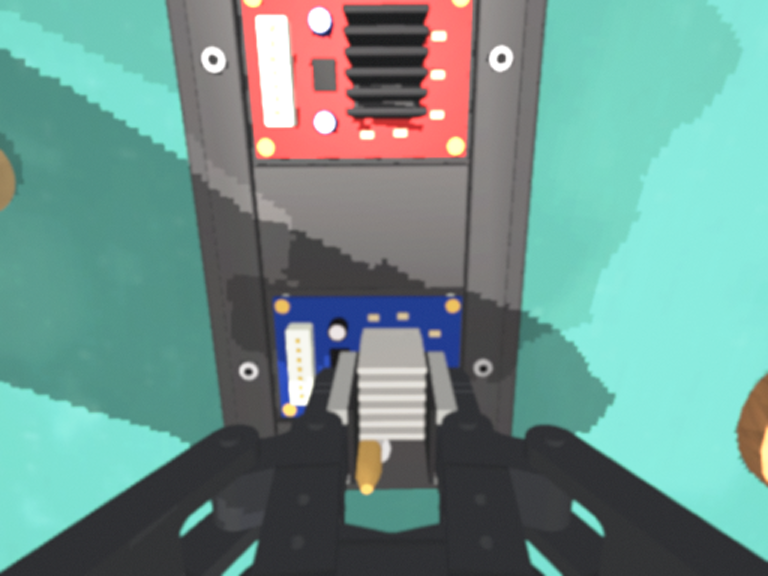

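View pics/s14.png

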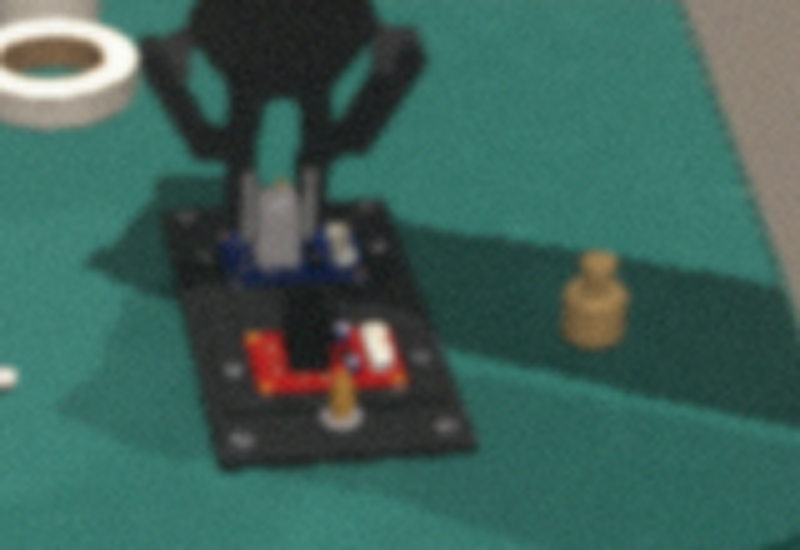

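Request:
{"op": "jog_arm", "data": {"deltas": [{"fingers": 0.1, "x": 0, "y": 0, "z": 2, "twist": 0}, {"fingers": 0.1, "x": 0, "y": 0, "z": 6, "twist": 0}, {"fingers": 0.1, "x": 0, "y": 0, "z": 14, "twist": 0}, {"fingers": 0.1, "x": 0, "y": 0, "z": 26, "twist": 0}, {"fingers": 0.1, "x": 0, "y": 0, "z": 40, "twist": 0}, {"fingers": 0.1, "x": 0, "y": 0, "z": 55, "twist": 0}, {"fingers": 0.1, "x": 0, "y": 0, "z": 60, "twist": 0}, {"fingers": 0.1, "x": 0, "y": 0, "z": 60, "twist": 0}]}}

```text
time: 18.35
ee_pos: [0.4888, -0.1965, 0.1039]
tcp_rot: [65.3, 89.1, -17.4]
wrist_force: [0.1, -0.6, -0.3]
opening: 0.0188
```

Run:
```python
from h import *
import pickle
o=bot.get_obs();print(o['ee_pos'],o['wrist_force'],o['tcp_rot'],o['opening'],o['torque'])
T=T_tool();c=cam('wrist');save(c,'w15.png',s=1.5);save(cam('side'),'s15.png',(220,90,380,220),5)
pickle.dump((c,T),open('w15.pkl','wb'))
```

```text
[ 0.48875341 -0.19647907  0.10389725] [ 0.07394503 -0.5620019  -0.2884615 ] [ 65.30876113  89.10728507 -17.35158764] 0.018796885132141266 [0.00035937 0.00907293 0.00146398]
```

View pics/w15.png

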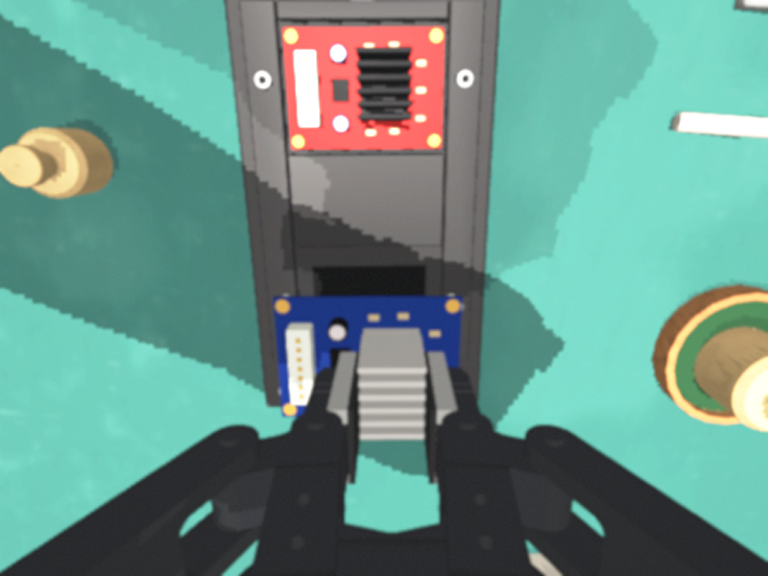

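View pics/s15.png

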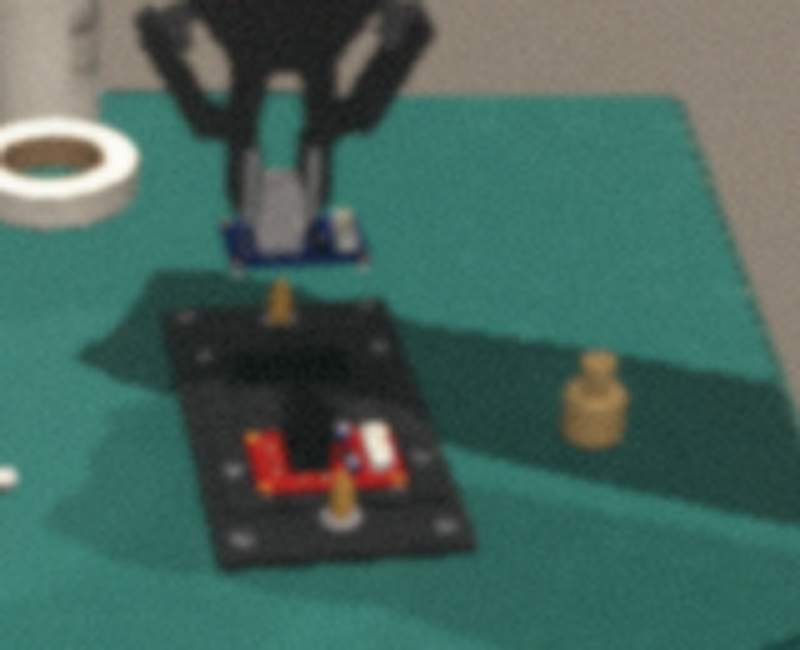

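Run:
```python
from h import *
import pickle
c,T=pickle.load(open('w15.pkl','rb')); p=T[:3,3]
q=plane(c,np.array([[274,297],[462,296]])/1.5,p[2]-.0346+.0055)
w=q[1]-q[0]; yaw=np.arctan2(w[1],w[0]); e=np.array([-np.sin(yaw),np.cos(yaw),0]);x=np.array([np.cos(yaw),np.sin(yaw),0])
print(np.linalg.norm(w),np.degrees(yaw)); cen=q.mean(0)-.023*e+.008*x
print('origin rel tcp mm',(cen-p)*1000,'in board axes',(cen-p)@x*1000,(cen-p)@e*1000)
```

```text
0.06411472596262781 7.470520153409155
origin rel tcp mm [  0.57540284   1.01842105 -29.1       ] in board axes 0.7029298494692581 0.9349649660643803
```

Request:
{"op": "jog_arm", "data": {"deltas": [{"fingers": 0.1, "x": 8, "y": 8, "z": 0, "twist": 0}, {"fingers": 0.1, "x": 30, "y": 30, "z": 2, "twist": -1}, {"fingers": 0.1, "x": 60, "y": 60, "z": 2, "twist": -2}, {"fingers": 0.1, "x": 90, "y": 91, "z": 2, "twist": -3}, {"fingers": 0.1, "x": 120, "y": 121, "z": 2, "twist": -3.5}, {"fingers": 0.1, "x": 148, "y": 150, "z": 0, "twist": -3.5}, {"fingers": 0.1, "x": 170, "y": 172, "z": -5, "twist": -3.5}, {"fingers": 0.1, "x": 182.5, "y": 184.5, "z": -15, "twist": -3.5}, {"fingers": 0.1, "x": 182.5, "y": 184.5, "z": -22, "twist": -3.5}, {"fingers": 0.1, "x": 182.5, "y": 184.5, "z": -22, "twist": -3.5}]}}

```text
time: 19.45
ee_pos: [0.6696, -0.0111, 0.0779]
tcp_rot: [58.5, 89.4, -27.6]
wrist_force: [-0.2, -1.3, -0.7]
opening: 0.0194
```

Request:
{"op": "jog_arm", "data": {"deltas": [{"fingers": 0.1, "x": 0, "y": 0, "z": -2, "twist": 0}, {"fingers": 0.1, "x": 0, "y": 0, "z": -4, "twist": 0}, {"fingers": 0.1, "x": 0, "y": 0, "z": -4, "twist": 0}]}}

```text
time: 19.75
ee_pos: [0.6693, -0.0116, 0.074]
tcp_rot: [58.7, 89.4, -27.5]
wrist_force: [-1.2, -0.1, -0.6]
opening: 0.0192
```

Run:
```python
from h import *
import pickle
o=bot.get_obs();print(o['ee_pos'],o['wrist_force'],o['tcp_rot'],o['opening'])
T=T_tool();c=cam('wrist');save(c,'w16.png',s=1.5);save(cam('side'),'s16.png',(120,130,270,240),5)
pickle.dump((c,T),open('w16.pkl','wb'))
```

```text
[ 0.66929313 -0.01164364  0.07404565] [-1.23662579 -0.08688075 -0.59194683] [ 58.65018681  89.42464099 -27.51106104] 0.019229546683875713
```

View pics/w16.png

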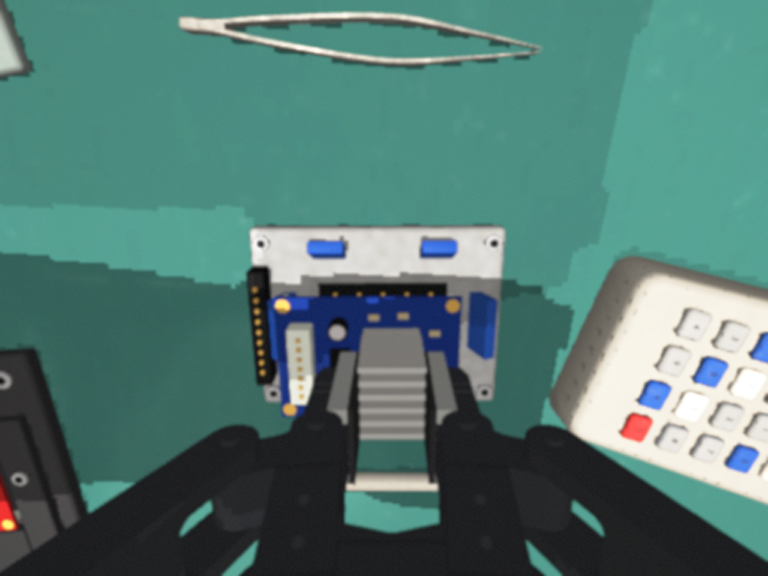

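View pics/s16.png

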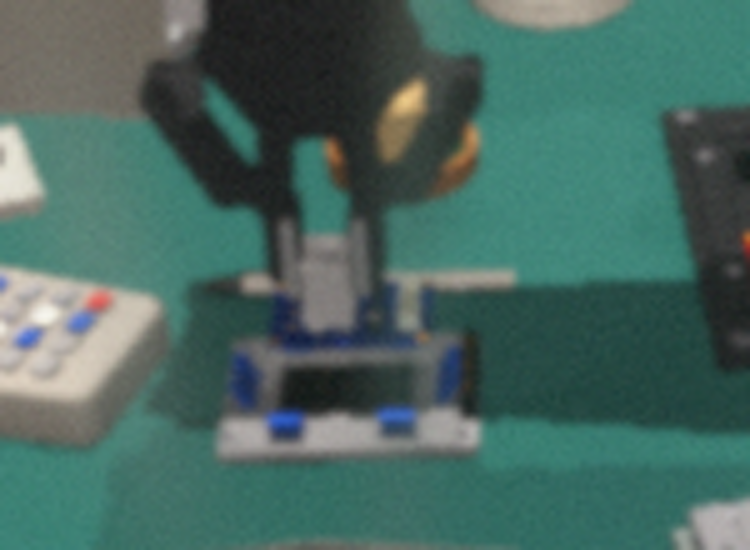

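```bash
cat > nest.py <<'E'
import sys
from h import *
import pickle
def run(pk,nl,nr,bl,br,hz,cap=.0346):
    c,T=pickle.load(open(pk,'rb')); p=T[:3,3]
    def edge(a,b,z,half,off):
        q=plane(c,np.array([a,b])/1.5,z); w=q[1]-q[0]; yaw=np.arctan2(w[1],w[0])
        e=np.array([-np.sin(yaw),np.cos(yaw),0]);x=np.array([np.cos(yaw),np.sin(yaw),0])
        return (q.mean(0)-half*e+off*x)[:2],np.degrees(yaw),np.linalg.norm(w)
    N=edge(nl,nr,.008,.040,.008); B=edge(bl,br,p[2]-cap+.0055,.023,.008)
    print('tcp',p,'nest',N,'board',B); print('board->nest mm',(N[0]-B[0])*1000,N[1]-B[1])
E
python3 - <<'E'
from nest import *
run('w16.pkl',[250,228],[505,229],[274,297],[462,296],0)
E
```

```text
tcp [ 0.66929313 -0.01164364  0.07404565] nest (array([ 0.67227553, -0.01135975]), np.float64(3.6139515418967125), np.float64(0.10293810794603468)) board (array([ 0.6697384 , -0.01064861]), np.float64(4.0802578735281605), np.float64(0.06416036119375036))
board->nest mm [ 2.5371242  -0.71114006] -0.46630633163144797
```

Request:
{"op": "jog_arm", "data": {"deltas": [{"fingers": 0.1, "x": 2.3, "y": -0.7, "z": -3, "twist": -0.4}, {"fingers": 0.1, "x": 2.3, "y": -0.7, "z": -8, "twist": -0.4}, {"fingers": 0.1, "x": 2.3, "y": -0.7, "z": -13, "twist": -0.4}, {"fingers": 0.1, "x": 2.3, "y": -0.7, "z": -18, "twist": -0.4}, {"fingers": 0.1, "x": 2.3, "y": -0.7, "z": -22, "twist": -0.4}, {"fingers": 0.1, "x": 2.3, "y": -0.7, "z": -25, "twist": -0.4}, {"fingers": 0.1, "x": 2.3, "y": -0.7, "z": -28, "twist": -0.4}, {"fingers": 0.1, "x": 2.3, "y": -0.7, "z": -29, "twist": -0.4}, {"fingers": 0.1, "x": 2.3, "y": -0.7, "z": -29, "twist": -0.4}, {"fingers": 0.1, "x": 2.3, "y": -0.7, "z": -29, "twist": -0.4}]}}

```text
time: 20.85
ee_pos: [0.6719, -0.0122, 0.0456]
tcp_rot: [60.6, 89.4, -26.0]
wrist_force: [0.2, -0.1, -0.5]
opening: 0.0196
```

Request:
{"op": "jog_arm", "data": {"deltas": [{"fingers": 0.1, "x": 0, "y": 0, "z": -0.8, "twist": 0}, {"fingers": 0.1, "x": 0, "y": 0, "z": -1.5, "twist": 0}, {"fingers": 0.1, "x": 0, "y": 0, "z": -1.5, "twist": 0}]}}

```text
time: 21.15
ee_pos: [0.6719, -0.0122, 0.0441]
tcp_rot: [60.6, 89.4, -25.9]
wrist_force: [0.1, 1.0, -0.5]
opening: 0.019
```

Run:
```python
from h import *
o=bot.get_obs();print(o['ee_pos'],o['wrist_force'],o['tcp_rot'],o['opening'])
c=cam('wrist');save(c,'w17.png',s=1.5);save(cam('side'),'s17.png',(120,130,270,240),5)
```

```text
[ 0.67193719 -0.01218737  0.04405297] [ 0.11650049  0.98521378 -0.50836898] [ 60.62317608  89.3859214  -25.92449983] 0.01902573126164763
```

View pics/w17.png

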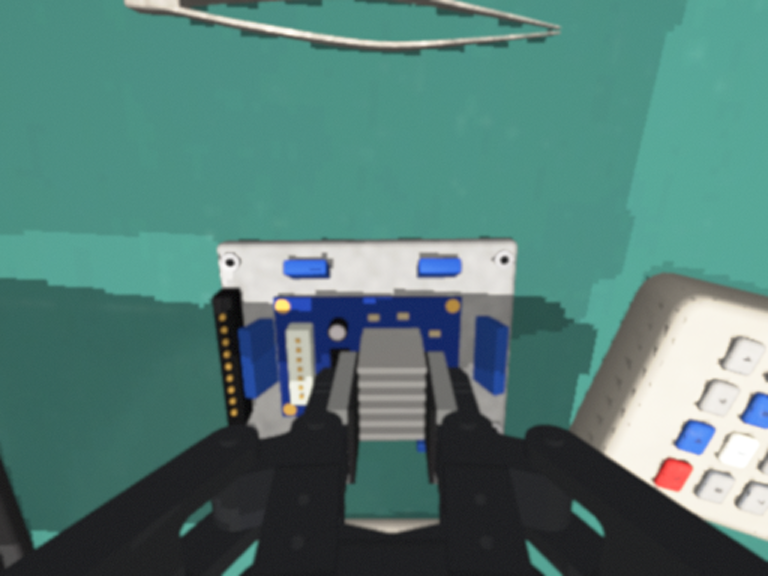

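View pics/s17.png

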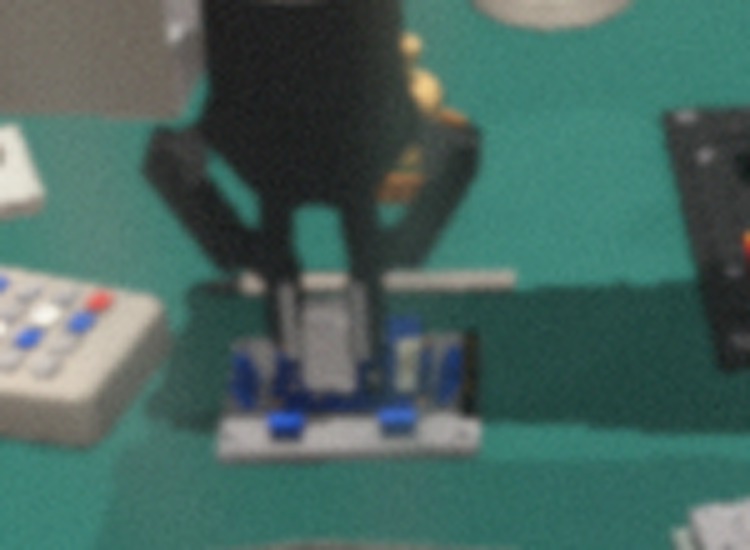

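Request:
{"op": "jog_arm", "data": {"deltas": [{"fingers": 0.1, "x": 0, "y": 0, "z": -0.7, "twist": 0}, {"fingers": 0.1, "x": 0, "y": 0, "z": -1.4, "twist": 0}, {"fingers": 0.1, "x": 0, "y": 0, "z": -1.7, "twist": 0}, {"fingers": 0.1, "x": 0, "y": 0, "z": -1.7, "twist": 0}]}}

```text
time: 21.65
ee_pos: [0.672, -0.0122, 0.0426]
tcp_rot: [61.2, 89.4, -25.4]
wrist_force: [0.2, -0.1, 1.4]
opening: 0.0191
```

Request:
{"op": "jog_arm", "data": {"deltas": [{"fingers": 0.1, "x": 0, "y": 0, "z": -0.3, "twist": 0}, {"fingers": 0.3, "x": 0, "y": 0, "z": 0, "twist": 0}, {"fingers": 0.45, "x": 0, "y": 0, "z": 0, "twist": 0}, {"fingers": 0.5, "x": 0, "y": 0, "z": 0, "twist": 0}, {"fingers": 0.5, "x": 0, "y": 0, "z": 2, "twist": 0}, {"fingers": 0.5, "x": 0, "y": 0, "z": 15, "twist": 0}, {"fingers": 0.5, "x": 0, "y": 0, "z": 45, "twist": 0}, {"fingers": 0.7, "x": -10, "y": -5, "z": 85, "twist": 0}, {"fingers": 1, "x": -40, "y": -20, "z": 110, "twist": 1}, {"fingers": 1, "x": -70, "y": -35, "z": 120, "twist": 2}]}}

```text
time: 22.65
ee_pos: [0.6024, -0.0474, 0.1668]
tcp_rot: [66.9, 89.1, -17.6]
wrist_force: [0.7, -0.5, 0.7]
opening: 0.0839
```

Run:
```python
from h import *
o=bot.get_obs();print(o['ee_pos'],o['wrist_force'],o['tcp_rot'],o['opening'])
c=cam('wrist');save(c,'w18.png',s=1.5);save(cam('side'),'s18.png',(120,130,270,240),5)
```

```text
[ 0.60242318 -0.04739025  0.16683475] [ 0.68944169 -0.51824855  0.73693925] [ 66.87712486  89.09930966 -17.59103127] 0.08393381667287717
```

View pics/w18.png

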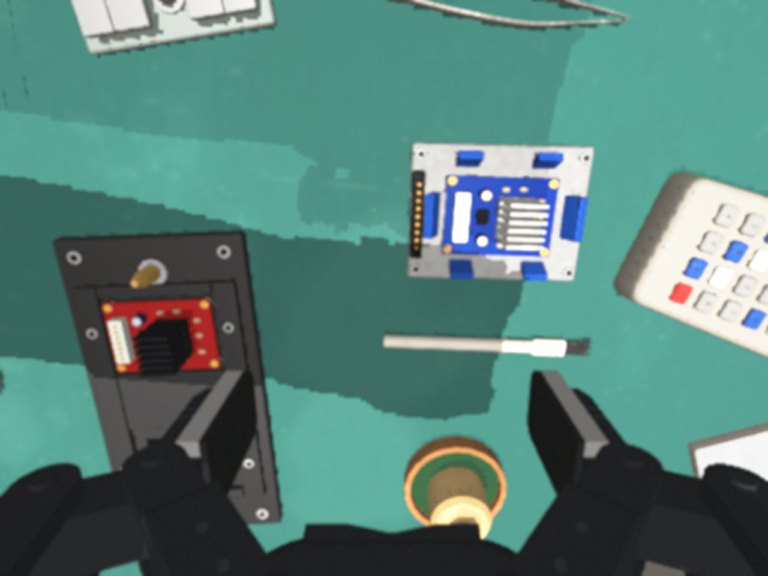

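View pics/s18.png

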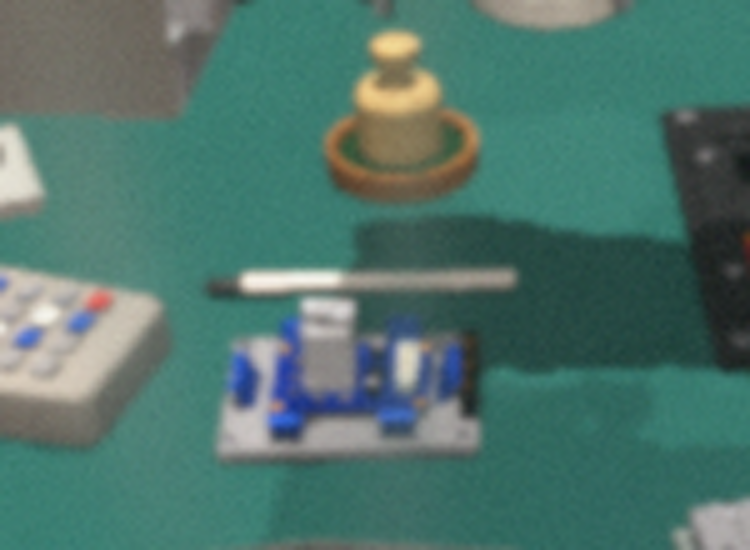

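Request:
{"op": "jog_arm", "data": {"deltas": [{"fingers": 1, "x": -15, "y": -7, "z": 0, "twist": 0.5}, {"fingers": 1, "x": -50, "y": -22, "z": -5, "twist": 1}, {"fingers": 1, "x": -90, "y": -40, "z": -15, "twist": 2}, {"fingers": 1, "x": -115, "y": -52, "z": -35, "twist": 2}, {"fingers": 1, "x": -125, "y": -56.5, "z": -65, "twist": 2}, {"fingers": 1, "x": -127, "y": -57, "z": -90, "twist": 2}, {"fingers": 1, "x": -127, "y": -57, "z": -105, "twist": 2}, {"fingers": 1, "x": -127, "y": -57, "z": -109, "twist": 2}, {"fingers": 1, "x": -127, "y": -57, "z": -109, "twist": 2}, {"fingers": 1, "x": -127, "y": -57, "z": -109, "twist": 2}]}}

```text
time: 23.75
ee_pos: [0.4745, -0.1056, 0.0591]
tcp_rot: [65.3, 89.1, -17.3]
wrist_force: [0.0, -0.3, -1.2]
opening: 0.0855
```

Run:
```python
from h import *
o=bot.get_obs();print(o['ee_pos'],o['wrist_force'],o['tcp_rot'],o['opening'])
c=cam('wrist');save(c,'w19.png',s=1.5)
```

```text
[ 0.4745393  -0.10558392  0.05910161] [ 0.02034858 -0.33647307 -1.17162679] [ 65.31762651  89.05087031 -17.26331531] 0.0855033294281784
```

View pics/w19.png

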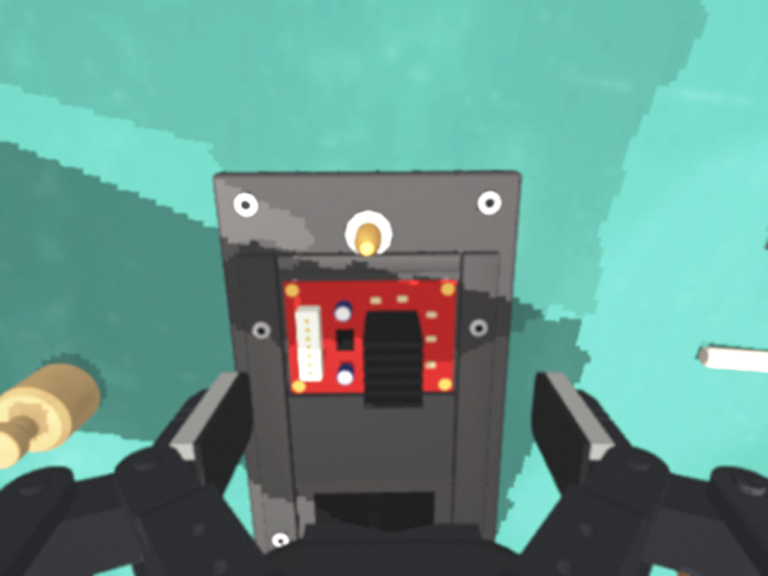

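Request:
{"op": "jog_arm", "data": {"deltas": [{"fingers": 1, "x": 0.3, "y": 1.5, "z": -8, "twist": 0}, {"fingers": 1, "x": 0.3, "y": 1.5, "z": -17, "twist": 0}, {"fingers": 0.8, "x": 0.3, "y": 1.5, "z": -18.5, "twist": 0}, {"fingers": 0.5, "x": 0.3, "y": 1.5, "z": -18.5, "twist": 0}, {"fingers": 0.35, "x": 0.3, "y": 1.5, "z": -18.5, "twist": 0}, {"fingers": 0.25, "x": 0.3, "y": 1.5, "z": -18.5, "twist": 0}, {"fingers": 0.1, "x": 0.3, "y": 1.5, "z": -18.5, "twist": 0}, {"fingers": 0.1, "x": 0.3, "y": 1.5, "z": -18.5, "twist": 0}, {"fingers": 0.1, "x": 0.3, "y": 1.5, "z": -18.5, "twist": 0}], "grip_force": 30}}

```text
time: 24.7
ee_pos: [0.475, -0.1042, 0.0411]
tcp_rot: [65.3, 89.0, -17.3]
wrist_force: [-0.9, 0.3, 5.3]
opening: 0.0191
```

Request:
{"op": "jog_arm", "data": {"deltas": [{"fingers": 0.1, "x": 0, "y": 0, "z": 2, "twist": 0}, {"fingers": 0.1, "x": 0, "y": 0, "z": 6, "twist": 0}, {"fingers": 0.1, "x": 0, "y": 0, "z": 14, "twist": 0}, {"fingers": 0.1, "x": 0, "y": 0, "z": 26, "twist": 0}, {"fingers": 0.1, "x": 0, "y": 0, "z": 40, "twist": 0}, {"fingers": 0.1, "x": 0, "y": 0, "z": 55, "twist": 0}, {"fingers": 0.1, "x": 0, "y": 0, "z": 60, "twist": 0}, {"fingers": 0.1, "x": 0, "y": 0, "z": 60, "twist": 0}]}}

```text
time: 25.5
ee_pos: [0.4756, -0.1043, 0.1024]
tcp_rot: [65.9, 88.9, -16.7]
wrist_force: [1.0, 0.2, -0.0]
opening: 0.0198
```

Run:
```python
from h import *
import pickle
o=bot.get_obs();print(o['ee_pos'],o['wrist_force'],o['tcp_rot'],o['opening'])
T=T_tool();c=cam('wrist');save(c,'w20.png',s=1.5);save(cam('side'),'s20.png',(220,90,380,220),5)
pickle.dump((c,T),open('w20.pkl','wb'))
```

```text
[ 0.47564905 -0.10431795  0.10240158] [ 0.98905956  0.21000766 -0.04350684] [ 65.90513419  88.89014651 -16.68082895] 0.019788028975356645
```

View pics/w20.png

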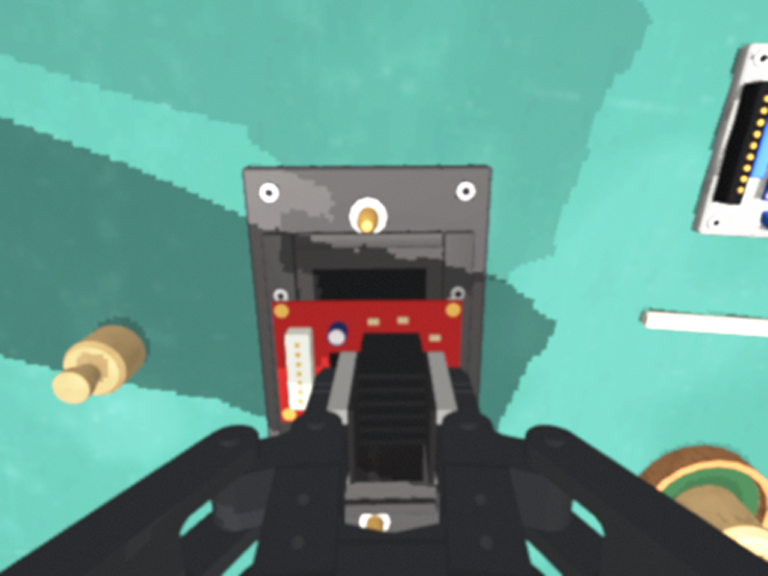

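View pics/s20.png

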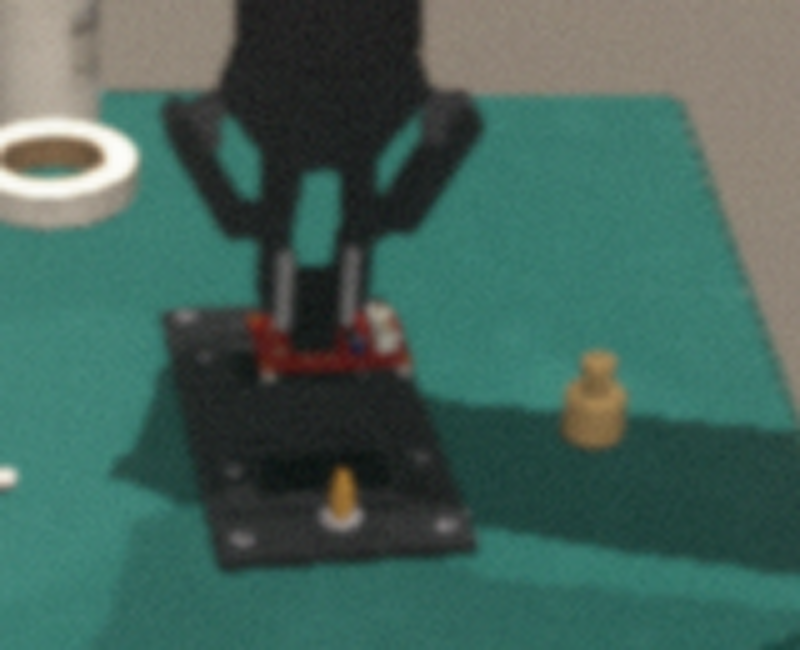

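Request:
{"op": "jog_arm", "data": {"deltas": [{"fingers": 0.1, "x": 5, "y": 10, "z": 1, "twist": 0}, {"fingers": 0.1, "x": 22, "y": 38, "z": 5, "twist": -1.5}, {"fingers": 0.1, "x": 44, "y": 77, "z": 5, "twist": -3.5}, {"fingers": 0.1, "x": 66, "y": 116, "z": 5, "twist": -5.5}, {"fingers": 0.1, "x": 88, "y": 155, "z": 5, "twist": -7.5}, {"fingers": 0.1, "x": 110, "y": 194, "z": 5, "twist": -9.5}, {"fingers": 0.1, "x": 132, "y": 233, "z": 5, "twist": -11}, {"fingers": 0.1, "x": 152, "y": 268, "z": 0, "twist": -11.5}, {"fingers": 0.1, "x": 166, "y": 292, "z": -8, "twist": -11.5}, {"fingers": 0.1, "x": 171.5, "y": 302, "z": -16, "twist": -11.5}]}}

```text
time: 26.6
ee_pos: [0.6467, 0.201, 0.0831]
tcp_rot: [63.2, 89.1, -30.8]
wrist_force: [0.2, -0.6, -1.4]
opening: 0.0192
```

Request:
{"op": "jog_arm", "data": {"deltas": [{"fingers": 0.1, "x": 0, "y": 0, "z": -5, "twist": 0}, {"fingers": 0.1, "x": 0, "y": 0, "z": -10, "twist": 0}, {"fingers": 0.1, "x": 0, "y": 0, "z": -10, "twist": 0}, {"fingers": 0.1, "x": 0, "y": 0, "z": -10, "twist": 0}]}}

```text
time: 27.0
ee_pos: [0.6465, 0.1999, 0.0736]
tcp_rot: [63.7, 89.1, -30.3]
wrist_force: [0.4, -0.4, -0.7]
opening: 0.0193
```

Run:
```python
from h import *
import pickle
o=bot.get_obs();print(o['ee_pos'],o['wrist_force'],o['tcp_rot'],o['opening'])
T=T_tool();c=cam('wrist');save(c,'w21.png',s=1.5);save(cam('side'),'s21.png',(120,170,270,320),4)
pickle.dump((c,T),open('w21.pkl','wb'))
```

```text
[0.64651921 0.19992908 0.07358753] [ 0.41771101 -0.36956675 -0.68223154] [ 63.73722671  89.06588671 -30.28519489] 0.019292311593150726
```

View pics/w21.png

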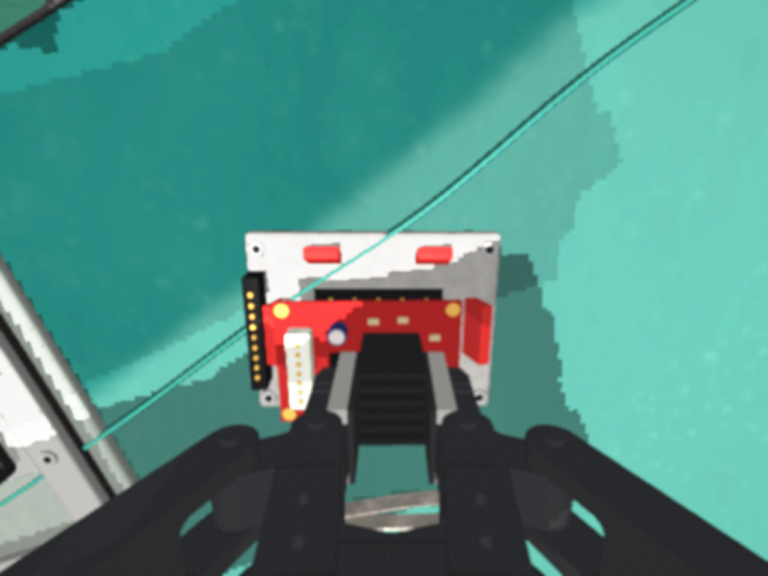

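View pics/s21.png

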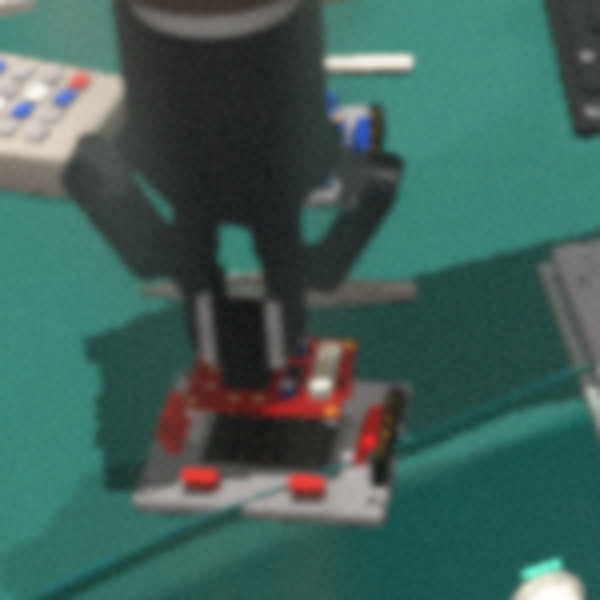

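Run:
```python
from nest import *
run('w21.pkl',[246,234],[501,234],[274,301],[462,301],0,.0331)
```

```text
tcp [0.64651921 0.19992908 0.07358753] nest (array([0.64825962, 0.19762969]), np.float64(-4.096028523196952), np.float64(0.10297352411153575)) board (array([0.64703998, 0.19966738]), np.float64(-4.235476784946173), np.float64(0.06367644281820094))
board->nest mm [ 1.21963784 -2.03768384] 0.1394482617492212
```

Shift +1.2 in x and −2 in y, then lower (final TCP z about 0.041).

Request:
{"op": "jog_arm", "data": {"deltas": [{"fingers": 0.1, "x": 1.2, "y": -2, "z": -3, "twist": 0}, {"fingers": 0.1, "x": 1.2, "y": -2, "z": -8, "twist": 0}, {"fingers": 0.1, "x": 1.2, "y": -2, "z": -13, "twist": 0}, {"fingers": 0.1, "x": 1.2, "y": -2, "z": -18, "twist": 0}, {"fingers": 0.1, "x": 1.2, "y": -2, "z": -22, "twist": 0}, {"fingers": 0.1, "x": 1.2, "y": -2, "z": -25, "twist": 0}, {"fingers": 0.1, "x": 1.2, "y": -2, "z": -28, "twist": 0}, {"fingers": 0.1, "x": 1.2, "y": -2, "z": -30, "twist": 0}, {"fingers": 0.1, "x": 1.2, "y": -2, "z": -30, "twist": 0}, {"fingers": 0.1, "x": 1.2, "y": -2, "z": -30, "twist": 0}]}}

```text
time: 28.1
ee_pos: [0.6481, 0.1983, 0.0441]
tcp_rot: [66.4, 89.0, -27.6]
wrist_force: [-0.3, 0.7, -1.7]
opening: 0.019
```

Run:
```python
from h import *
o=bot.get_obs();print(o['ee_pos'],o['wrist_force'],o['tcp_rot'],o['opening'])
c=cam('wrist');save(c,'w22.png',s=1.5)
```

```text
[0.64811546 0.19825621 0.04411413] [-0.33619123  0.6719562  -1.70455659] [ 66.37870186  89.02645156 -27.62895472] 0.018963893072825207
```

View pics/w22.png

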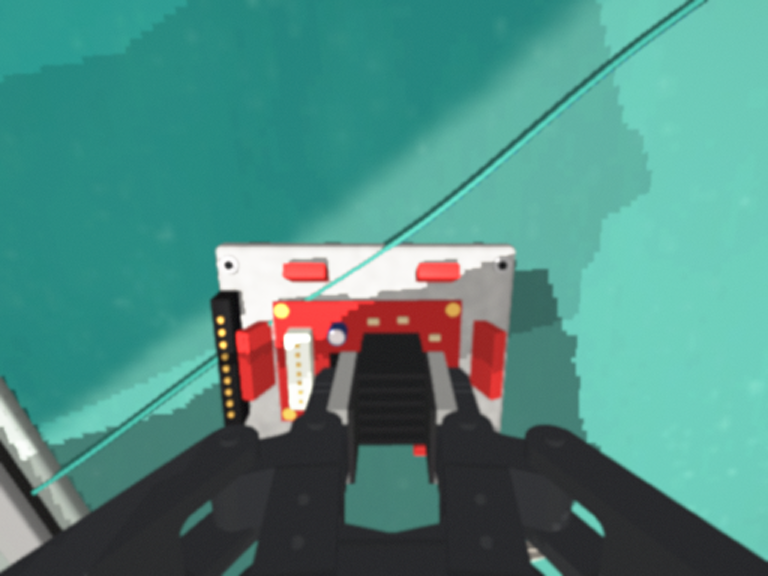

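Request:
{"op": "jog_arm", "data": {"deltas": [{"fingers": 0.1, "x": 0, "y": 0, "z": -1, "twist": 0}, {"fingers": 0.1, "x": 0, "y": 0, "z": -2, "twist": 0}, {"fingers": 0.1, "x": 0, "y": 0, "z": -2.6, "twist": 0}, {"fingers": 0.1, "x": 0, "y": 0, "z": -2.6, "twist": 0}, {"fingers": 0.1, "x": 0, "y": 0, "z": -2.6, "twist": 0}]}}

```text
time: 28.65
ee_pos: [0.6482, 0.1983, 0.0416]
tcp_rot: [66.8, 89.0, -27.2]
wrist_force: [0.1, -0.3, -0.7]
opening: 0.019
```

Request:
{"op": "jog_arm", "data": {"deltas": [{"fingers": 0.1, "x": 0, "y": 0, "z": -0.5, "twist": 0}, {"fingers": 0.1, "x": 0, "y": 0, "z": -1, "twist": 0}, {"fingers": 0.1, "x": 0, "y": 0, "z": -1, "twist": 0}]}}

```text
time: 28.95
ee_pos: [0.6483, 0.1983, 0.0412]
tcp_rot: [68.0, 89.0, -26.0]
wrist_force: [-0.9, -0.1, 4.5]
opening: 0.0194
```

Contact (force +4.5 N at the expected height): release and go up.

Request:
{"op": "jog_arm", "data": {"deltas": [{"fingers": 0.1, "x": 0, "y": 0, "z": 0, "twist": 0}, {"fingers": 0.3, "x": 0, "y": 0, "z": 0.3, "twist": 0}, {"fingers": 0.45, "x": 0, "y": 0, "z": 0.3, "twist": 0}, {"fingers": 0.5, "x": 0, "y": 0, "z": 0.3, "twist": 0}, {"fingers": 0.5, "x": 0, "y": 0, "z": 2, "twist": 0}, {"fingers": 0.5, "x": 0, "y": 0, "z": 15, "twist": 0}, {"fingers": 0.5, "x": 0, "y": 0, "z": 45, "twist": 0}, {"fingers": 0.5, "x": -10, "y": 0, "z": 85, "twist": 0}, {"fingers": 0.7, "x": -40, "y": -20, "z": 120, "twist": 0}, {"fingers": 0.7, "x": -80, "y": -40, "z": 150, "twist": 0}]}}

```text
time: 29.95
ee_pos: [0.5713, 0.1596, 0.1918]
tcp_rot: [72.6, 88.9, -21.4]
wrist_force: [0.9, 0.0, 0.5]
opening: 0.0595
```

Request:
{"op": "jog_arm", "data": {"deltas": [{"fingers": 0.7, "x": -40, "y": -5, "z": 20, "twist": 0}, {"fingers": 0.7, "x": -85, "y": -10, "z": 40, "twist": 0}, {"fingers": 0.7, "x": -125, "y": -15, "z": 60, "twist": 0}, {"fingers": 0.7, "x": -165, "y": -20, "z": 80, "twist": 0}, {"fingers": 0.7, "x": -190, "y": -20, "z": 90, "twist": 0}, {"fingers": 0.7, "x": -190, "y": -20, "z": 90, "twist": 0}, {"fingers": 0.7, "x": -190, "y": -20, "z": 90, "twist": 0}]}}

```text
time: 30.65
ee_pos: [0.3814, 0.1397, 0.2829]
tcp_rot: [77.4, 88.8, -16.6]
wrist_force: [0.9, -0.4, -0.0]
opening: 0.0598
```

Run:
```python
from h import *
o=bot.get_obs();print(o['time'],o['ee_pos'],o['wrist_force'],o['opening'])
save(cam('wrist'),'w23.png',s=1.5);c=cam('side');save(c,'s23.png',s=1.5);save(c,'s23z.png',(140,180,360,320),3.5);t=cam('top');save(t,'t23.png',(100,100,350,270),3.2)
```

```text
30.65 [0.38138837 0.13973179 0.28293826] [ 0.8985269  -0.39482632 -0.03719473] 0.05978301540854631
```

View pics/w23.png

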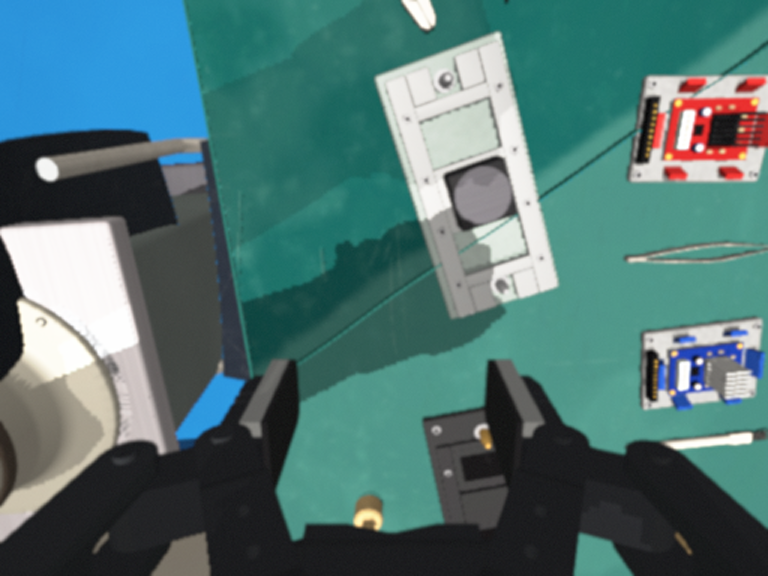

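View pics/s23z.png

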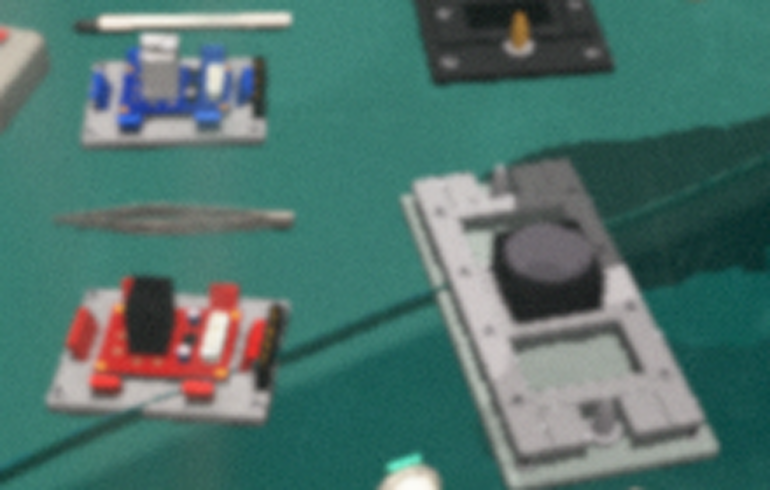

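View pics/t23.png

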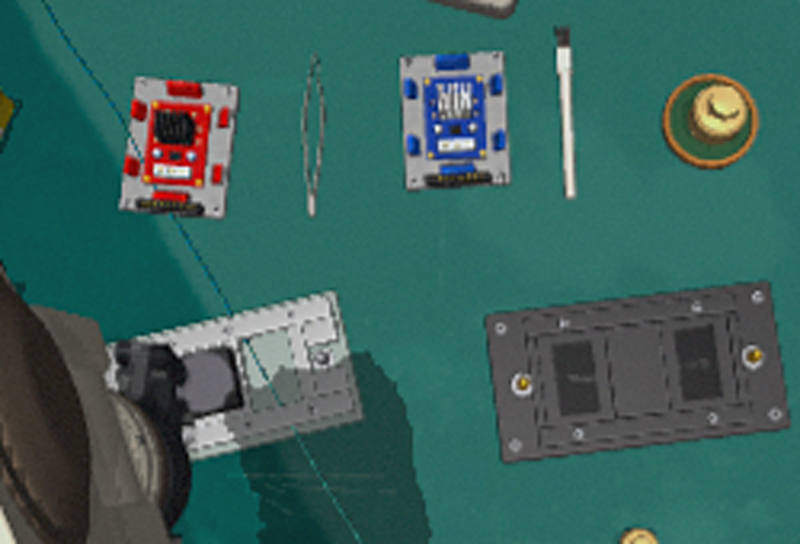

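All four parts are in place and released, and the arm is clear and still.

Run:
```python
from h import *
print(bot.get_obs()['qd'].round(2)); print(ticket.job_done())
```

```text
[ 0.04  0.51 -0.14  0.07  0.05  0.08]
the job is handed in; nothing more can be done
None
```

The job was done in the order asked and handed in at about 31 s, with the gripper open and clear of everything.

- **Weight:** I put the larger brass weight, the one on the boss, upright in the wooden dish. The small look-alike was not touched.
- **Cover:** it came straight off its pins and lies flat on the grey stand with both stand pins in its forks.
- **Boards:** blue is in the blue nest and red in the red nest, each with its white connector toward the black contact block.

The last side, top and wrist pictures show all four parts like this, with nothing knocked over and the carrier empty. The wrist force read about 10 N at most, when the cover touched down.

**Disagreements:** the camera views differed by 2 to 3.5 mm on where the stand and nests are. I corrected each board with a wrist picture before lowering it. The nest origin's offset from its plate centre was inferred from the contact block's position, not measured directly; both boards still went in centred. The first two arm calls were refused because they left out the finger value, and nothing moved.

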